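Load a spring balance and set its handwheel free of play

TASK

Hang the larger of the two check weights by its wire bail on the hook of the spring balance, lowering it gently so that the spring never hits its bottom stop, and let it hang still and free. Then set the handwheel on its mark with the play taken out: turn it anticlockwise (from above) about an eighth of a turn past the mark, come back clockwise until the white line on the wheel meets the long index line, and let go. Leave the weight hanging and the other things where they are; the rack hides the weight's sides, so it must be lifted out by the bail, stood on the bench and taken again by its body to keep the bail free for the hook.

Things in the scene. Friction and masses are not known exactly. Their poses are not given: they have to be found in the camera images.
- large_weight: Larger check weight, loose, bare steel, about 0.2 kg: cylinder 38 mm diameter, 38 mm high, with an upright wire bail (5 mm wire, 33 mm wide over the legs, 19 mm over the flat top bar) whose top is 68.5 mm above the underside. Origin: centre of the underside; z up; y lies in the plane of the bail, x goes through it.
- large_weight_mid (a point): Centre of the larger weight's cylinder, 19 mm above its underside; axes as the weight's.
- large_weight_bail (a point): Centre of the flat top bar of the larger weight's bail, 66 mm above its underside; the 5 mm bar runs along y and is 14 mm long between its corners. The opening under it is 25 mm high, at mid height 23 mm wide.
- small_weight: Smaller check weight, loose, same shape: cylinder 29 mm diameter, 34 mm high, 64.5 mm to the top of its bail. Stays in the rack. Origin: centre of the underside.
- weight_rack: Fixed grey rack 60 x 128 x 76 mm: two channels along its x, centres 56 mm apart along its y, one weight in each (which is where varies). Channels 49 mm wide between 7 mm walls, ends open but for a 4 mm lip; floor at 10 mm, wall tops at 76 mm, level with the bails' tops within 3 mm. Bails lie across the channels, so only fingers closing along the rack's x can pinch a bail. Origin: underside.
- stand: Fixed spring-balance stand: grey base plate 120 x 320 x 12 mm (y -165 to +155 mm); at its +y end two rods (x 12, y 80 mm), 190 mm high, with an aluminium carriage whose hook points along -x; at its -y end a 100 mm square gearbox with the handwheel on top. Origin: centre of the plate's underside, x away from the robot at yaw 0.
- hook_seat (a point): Middle of the hook's seat, on its upper face, about 136 mm above the bench unloaded. The hook is a flat bar 8 mm wide, 6 mm thick along the stand's x; it ends 25 mm in front (-x), its tip upturned to 9 mm above the seat. A 4 mm ridge 19 mm behind ends the seat; the carriage is 66 mm behind. The bail hangs across it; a finger in front of the bail keeps the hook out.
- hook (a joint): Travel of the sprung hook, m, grows downwards: 0 unloaded (2 mm under its own weight), bottom stop from 0.034. Spring 130 N/m, so the larger weight adds about 15 mm.
- wheel_axis (a point): Point on the wheel's upright axis at half height of its rim, 79 mm above the bench. The black handwheel's fluted rim is 60 mm diameter and 24 mm high (67 to 91 mm above the bench, top of wheel at 95 mm), over a gearbox whose top is at 50 mm; grip it across the rim at any yaw.
- wheel_line (a point): Outer end of the white radial line on top of the handwheel, 26 mm from its axis, 95 mm above the bench. The wheel is on the mark when this line points from the axis along the index line. It starts 0.1 to 0.8 rad clockwise past the mark.
- index_line (a point): Middle of the long black index line on the round plate under the wheel, 40 mm from the wheel's axis on its -x side (stand's frame), 50 mm above the bench; shorter graduations stand every 15 degrees.
- screw (a joint): Angle of the screw under the wheel, rad, clockwise from above positive; 0 when the carriage is exactly set. Clockwise raises the carriage, 5 mm per rad. It holds itself (0.12 N m friction) and follows the wheel only when the play is taken up.
- wheel (a joint): Play of the wheel on the screw, rad, -0.4 to 0: 0 = taken up clockwise, -0.4 = taken up anticlockwise. The white line's angle clockwise from the index is screw + wheel.
- crucible: Bystander: loose porcelain crucible, 45 mm wide, 32 mm high. Origin: underside.
- vial: Bystander: loose capped vial, 22 mm diameter, 50 mm high. Origin: underside.
- knob_weight: Bystander: loose knobbed test weight, 22 mm diameter, 44 mm high, no bail. Origin: underside.
Things that resemble listed ones, but are neither listed nor needed, are in the scene too. What is shaped like the large_weight but green or pink is not meant.

How it is judged:
On the way, in this order (a step that is already met when the one before it is completed fails the run):
1. the larger weight stands on the bench outside the rack, let go (height (world z) of large_weight below 0.005 m and angle between large_weight's own z axis and vertical below 0.15 rad and horizontal distance between large_weight and weight_rack above 0.055 m and contact force between the fingers and large_weight below 0.1 N), for 0.1 s.
2. the larger weight hangs on the hook by its bail, still and let go (distance between large_weight_bail and hook_seat below 0.026 m and value of joint hook above 0.008 m and height (world z) of large_weight above 0.02 m and angle between large_weight's own z axis and vertical below 0.3 rad and linear speed of large_weight below 0.06 m/s and contact force between the fingers and large_weight below 0.1 N), for 0.4 s.
3. the wheel is turned anticlockwise past the mark until the screw itself is past it, the weight still hanging (value of joint screw below -0.06 rad and distance between large_weight_bail and hook_seat below 0.026 m), for 0.05 s.
At the end, for the whole second after the job is handed in: The larger weight hangs still by its bail in the hook's seat (bar within 26 mm of its middle, tilt under 0.3 rad, under 0.06 m/s, hook down over 8 mm); the screw is within 0.1 rad of its set angle, the wheel's play taken up clockwise within 0.08 rad (white line on the index) (value of joint screw between -0.1 and 0.1 rad and value of joint wheel above -0.08 rad and distance between large_weight_bail and hook_seat below 0.026 m and value of joint hook above 0.008 m and height (world z) of large_weight above 0.02 m and angle between large_weight's own z axis and vertical below 0.3 rad and linear speed of large_weight below 0.06 m/s); the robot touches nothing.
It fails at once if the hook's spring is driven to its bottom stop (value of joint hook above 0.034 m).
It fails at once if the smaller weight is moved more than 15 mm (distance of small_weight from where it was at the start of the episode above 0.015 m).
It fails at once if a bystander is moved more than 20 mm (distance of any of crucible, vial, knob_weight from where it was at the start of the episode above 0.02 m).
It also fails if it takes over 72 s, if anything falls off the work surface, if the arm or the gripper's body presses on something with over 40 N, if the wrist force passes 120 N, or if a joint passes its speed limit or range.

ROBOT

A 6-joint arm with a two-finger parallel gripper is mounted at the origin on a cart in front of the work surface, level with it; the furniture and walls round the work are solid. World frame = base frame: x ahead of the robot, y to its left, z up, the work surface at z = 0. Lengths are in m, angles in rad, forces in N, time in s.
With the tool pointing down it reaches from about 0.35 to 0.925 m from the base axis. Payload 6.4 kg.
Tool frame: the origin (TCP) lies at the centre of the arm's flange, where the gripper is bolted on; the fingertips stand 199 mm ahead of it and the grasp point (between the pads) lies 180 mm ahead of it; z points along the fingers, y is the direction in which the jaws open and shut (so a half turn about z gives the same grasp; the last joint's range is limited). The gripper opens to 94 mm and grips with 3 to 60 N. Pads are 16 mm wide; open, the fingers measure 119 mm over their backs; the gripper's body (75 mm by 177 mm) begins 78 mm behind the grasp point.
Start: joints at [-1.462, 0.245, 1.558, -0, 1.339, -0.174], TCP at [0.181, -0.624, 0.405] pointing down, gripper open.
Joint ranges: [-3.13, 3.13], [-1.02, 2.26], [0.13, 2.54], [-0.95, 4.09], [0.21, 2.88], [-2.74, 2.74]. Speed limits (rad/s): [2.57, 2.57, 3.14, 3.14, 3.14, 3.14].

INTERFACE

Orientations are given as a unit quaternion [w, x, y, z].
In Python, from workcell import env, eyes gives the robot as it stands.
- The arm moves only by the tool drive_tool, never from a script. Its arguments are lists of equal length, an entry for each row: "xyz": the shift along the tool's x, y, z in mm, a list of three; "rot": the turn, a rotation vector about the tool's x, y, z in rad, a list of three; "gripper": the finger opening in mm, from 0 to 94. A call has 1 to 12 rows; each row shifts and turns the commanded pose from where the row before left it, along the tool's axes as they then stand; what a row does not reach is not made up. A row lasts 1/10 s, in which the tool goes at most 50 mm and 8.59 degrees, less where a joint would pass 70% of its speed; a pose out of reach is approached as far as the arm can. A call with a gripper value outside its range is refused whole. The fingers move at their own pace and stop on an object; the grip force is fixed at half the most. Time passes only in rows, so rows that do not move let the fingers close. It gives the time, the measured TCP pose, the force and the opening at its end, in the units of the state.
- env.get_obs(): the state, without advancing time (a new reading comes with each control period).
- eyes.capture(name): name is "side" or "top"; returns a dict with "pixels" (384x512x3 uint8, red, green, blue), "depth" (384x512 float32, m along the optical axis (not along the pixel's ray), 0 where there is no reading), "mtx" (3x3 intrinsics, pixels), "distortion" ([k1, k2, p1, p2, k3] as OpenCV has them; the pictures are not rectified), "R" (3x3) and "t" (3): a world point X has camera coordinates R X + t. Camera axes: x right, y down, z forward; pixel columns grow to the right and rows downward; lengths in m; the calibration is good to about 2 mm. A picture is of the moment at which its call begins.
- env.job_done(): hands the job in, once; it reports no verdict.
Trained networks look in a picture, given as the dict that the camera call returned (one of the last four; its "shot" number tells which), for a name from the list of things; names that differ only in an ending like _2 or _b are one class to them, and where a whole thing is asked for, a point or a joint stands for the part that bears it (a point fixed in the world has none). Each returns a list of dicts, best first, with "confidence" (0 to 1); they miss things now and then, are a little off and sometimes report something else, mostly with a low value. They report only what shows in the picture. A call takes as long as a camera call. They do not tell look-alikes from the thing itself.
- eyes.recognise(name, picture): "location" ([row, column] in pixels, amid what is visible of it).
- eyes.mark_of(name, picture): "location" ([row, column] in pixels: a listed point, or the origin of a listed thing).
The state is a dict: "t": time; "q": joint angles; "joint_velocities": joint speeds; "effort": joint torques, N m; "tool_pos": TCP position; "tcp_rot": TCP orientation; "ft_force": force on the tool from outside, world axes, zero at the start; "moment": the same for the moment, N m; "finger_gap": finger opening in m.
Only numpy, scipy, OpenCV 4.12 (cv2) and the standard library are available. Lean on these libraries where they do the work, as an engineer would, in place of code of your own. Each camera call takes 0.05 s, during which the arm holds its last target.

## Working session

There is one attempt and no reset: what is moved stays moved. The work goes in short steps, Python scripts to look and compute and a tool call to move; the robot and the scene stay as the last step left them, time stands still between calls to the robot, and variables do not carry over. Pictures are saved under pics/ and viewed, and the job is handed in when it is done.

Besides the shell and the picture viewer there is one more tool, called after "Call:" in YAML: its name, and indented under it one key for each argument. drive_tool: Moves the arm, as the interface text tells. Its arguments: {"type":"object","properties":{"xyz":{"type":"array"},"rot":{"type":"array"},"gripper":{"type":"array"}},"required":["xyz","rot","gripper"]}

```bash
ls; mkdir -p pics
cat > h.py <<'E'
import numpy as np, cv2
from scipy.spatial.transform import Rotation as Ro
from workcell import env, eyes
def cap(n,save=None):
    p=eyes.capture(n)
    if save: cv2.imwrite(f'pics/{save}.png',cv2.cvtColor(p['pixels'],cv2.COLOR_RGB2BGR))
    return p
def ray(p,rc):
    u=cv2.undistortPoints(np.array([[[rc[1],rc[0]]]],float),np.array(p['mtx']),np.array(p['distortion']))[0,0]
    R=np.array(p['R']);t=np.array(p['t'])
    return -R.T@t, R.T@np.array([u[0],u[1],1.])
def atz(p,rc,z):
    o,d=ray(p,rc); return o+d*(z-o[2])/d[2]
def dep(p,rc):
    o,d=ray(p,rc); return o+d*p['depth'][int(round(rc[0])),int(round(rc[1]))]
def tri(p1,a,p2,b):
    o1,d1=ray(p1,a);o2,d2=ray(p2,b)
    s=np.linalg.lstsq(np.c_[d1,-d2],o2-o1,rcond=None)[0]
    x,y=o1+s[0]*d1,o2+s[1]*d2
    return (x+y)/2,np.linalg.norm(x-y)
def proj(p,X):
    r=cv2.Rodrigues(np.array(p['R']))[0]
    q=cv2.projectPoints(np.array(X,float).reshape(-1,1,3),r,np.array(p['t'],float),np.array(p['mtx']),np.array(p['distortion']))[0]
    return q.reshape(-1,2)[:,::-1]
def crop(p,r,c,h,w,f,name):
    r=max(0,int(r));c=max(0,int(c))
    im=p['pixels'][r:r+h,c:c+w]
    cv2.imwrite(f'pics/{name}.png',cv2.cvtColor(cv2.resize(im,None,fx=f,fy=f,interpolation=cv2.INTER_CUBIC),cv2.COLOR_RGB2BGR))
E
python3 - <<'E'
from h import *
np.set_printoptions(precision=4,suppress=True)
print(env.get_obs())
for n in ['top','side']:
    p=cap(n,n+'0'); print(n,'cam',-np.array(p['R']).T@p['t'])
    for k in ['large_weight','large_weight_bail','small_weight','weight_rack','stand','hook_seat','wheel_axis','wheel_line','index_line','crucible','vial','knob_weight']:
        for m in eyes.mark_of(k,p)[:4]:
            print(k,np.round(m['location'],1),round(m['confidence'],2),dep(p,m['location']))
E
```

```text
pics
{'t': 0.0, 'q': array([-1.4621,  0.2458,  1.559 ,  0.    ,  1.3387, -0.1741]), 'joint_velocities': array([ 0.0013, -0.0002, -0.0002, -0.0017,  0.0021, -0.0009]), 'effort': array([ -0.0019, -41.5837, -31.4599,   0.0683,   0.0332,  -0.0002]), 'tool_pos': array([ 0.1814, -0.624 ,  0.4036]), 'tcp_rot': array([-0.0009,  0.99  ,  0.1409,  0.    ]), 'ft_force': array([ 0.3891,  0.5022, -0.3665]), 'moment': array([ 0.0052, -0.0089,  0.0397]), 'finger_gap': 0.09396173089367427}
top cam [0.336  0.064  1.1527]
large_weight [232.2 186.1] 0.68 [0.4523 0.2394 0.0458]
large_weight [192.8 192. ] 0.57 [0.5535 0.2281 0.0348]
large_weight [237.1 223.5] 0.49 [0.4407 0.1473 0.0369]
large_weight_bail [228.6 182. ] 0.74 [0.4573 0.2439 0.081 ]
large_weight_bail [187.1 182.1] 0.53 [0.5681 0.2534 0.0367]
large_weight_bail [238.3 221.4] 0.51 [0.4377 0.1525 0.0364]
small_weight [230.5 163.5] 0.57 [0.457  0.2967 0.0427]
weight_rack [230.5 176.1] 0.84 [0.4563 0.264  0.0484]
stand [165.6 301. ] 0.75 [ 0.6215 -0.0493  0.0366]
hook_seat [150.2 202.3] 0.73 [0.6748 0.2077 0.0025]
hook_seat [191.6 280.5] 0.72 [0.5
[... 822 characters left out ...]
  0.0519]
small_weight [308.9 225.3] 0.91 [0.4526 0.3069 0.0201]
weight_rack [306.7 232.9] 0.97 [0.452  0.2866 0.0114]
weight_rack [173.  282.6] 0.6 [ 0.6083 -0.1307  0.0885]
stand [210.7 261.9] 0.56 [ 0.6139 -0.0427  0.0158]
hook_seat [178. 273.] 0.73 [ 0.6574 -0.1608  0.0525]
wheel_axis [173.4 282.8] 0.79 [ 0.6077 -0.1306  0.0876]
wheel_axis [286.1 243. ] 0.58 [0.4468 0.2618 0.0428]
wheel_axis [262.9 309.7] 0.58 [0.4028 0.0942 0.0145]
wheel_axis [307.  235.8] 0.3 [0.4478 0.2836 0.0106]
wheel_line [168.  291.6] 0.69 [ 0.5962 -0.1551  0.0967]
crucible [250.6 175.9] 0.81 [0.6602 0.2146 0.0184]
vial [263.9 305.8] 0.67 [0.4139 0.09   0.0056]
knob_weight [239.7 318. ] 0.54 [0.4317 0.0035 0.0144]
```

View pics/top0.png

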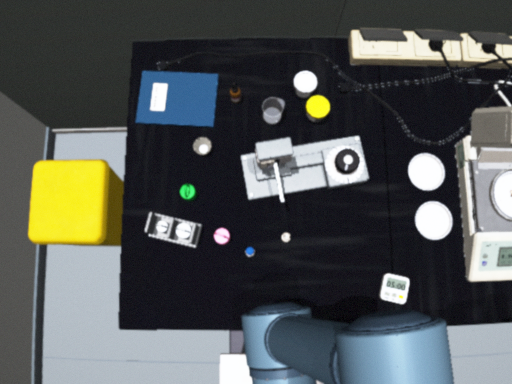

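View pics/side0.png

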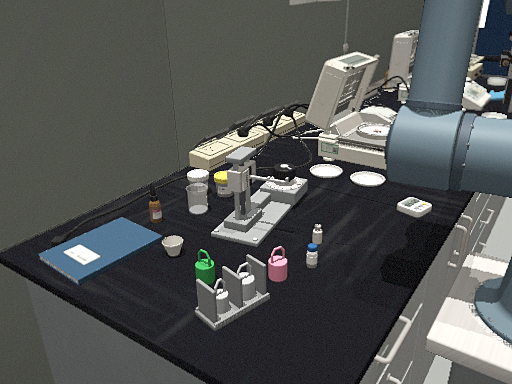

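Run:
```python
from h import *
p=cap('top'); crop(p,140,140,130,160,5,'t1'); crop(p,110,250,120,150,5,'t2')
p=cap('side'); crop(p,220,150,110,170,4.7,'s1');crop(p,90,200,130,150,4.6,'s2')
```

```text
(no output)
```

View pics/t1.png

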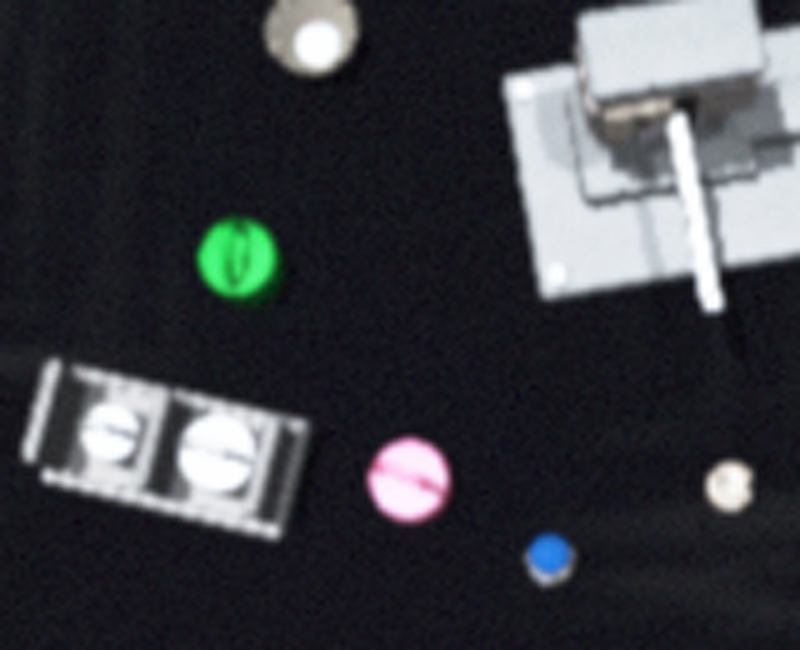

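View pics/t2.png

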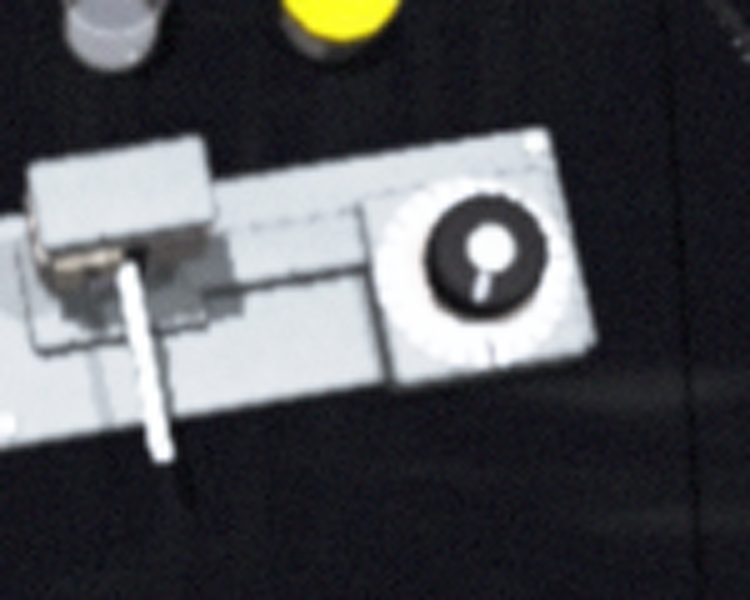

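View pics/s1.png

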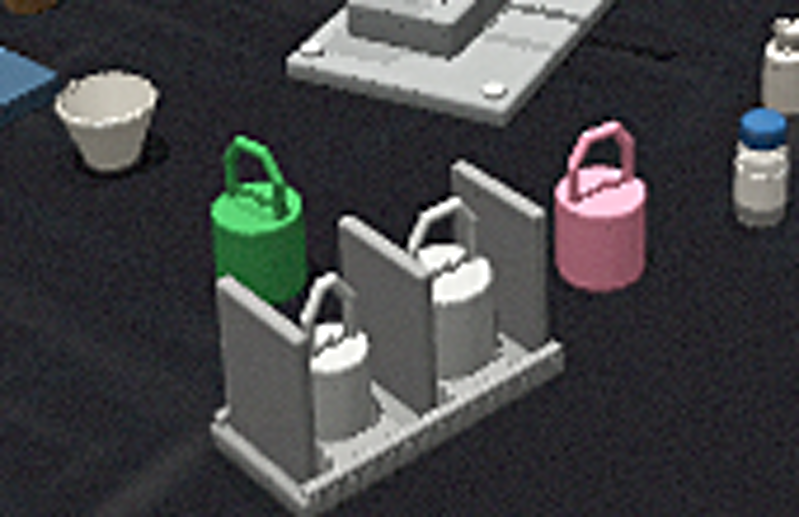

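View pics/s2.png

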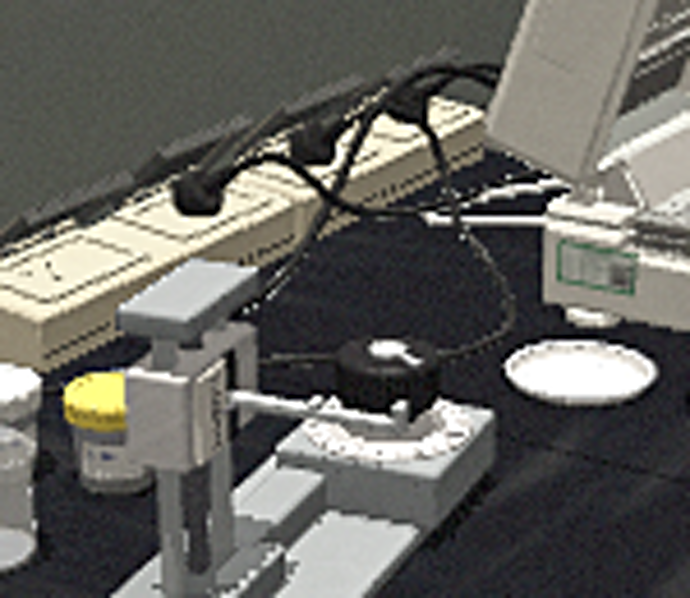

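Candidates for the larger weight: bare steel in the rack, top view (231,184) and side view (280,243). Green is at top (192,187), pink at top (236,222), and a smaller steel weight at top (227,162). The steel one at (231,184) fits: it is uncoloured and wider than its neighbour, and the enlarged crops confirm it. The hook runs in the top view from (163,275) to (201,282). The wheel's white line points almost down, slightly left.

Run:
```python
from h import *
np.set_printoptions(precision=4,suppress=True)
for n in range(2):
  a=cap('top');b=cap('side')
  for k in ['large_weight_bail','large_weight','small_weight','weight_rack','wheel_axis','wheel_line','hook_seat','index_line','crucible','stand']:
    A=eyes.mark_of(k,a)[:4];B=eyes.mark_of(k,b)[:4]
    for x in A:
      for y in B:
        X,e=tri(a,x['location'],b,y['location'])
        if e<0.008: print(k,np.round(x['location'],1),np.round(y['location'],1),X,round(e*1000,1))
# rack corners via depth > mask top
P=a
hh,ww=P['depth'].shape
rr,cc=np.mgrid[0:hh,0:ww]
u=cv2.undistortPoints(np.stack([cc,rr],-1).reshape(-1,1,2).astype(float),P['mtx'],P['distortion']).reshape(hh,ww,2)
X=np.dstack([u,np.ones((hh,ww))])*P['depth'][...,None]
W=(X-P['t'])@P['R']   # R^T (X-t)
np.save('W.npy',W)
def box(x0,x1,y0,y1,z0,z1):
    m=(W[...,0]>x0)&(W[...,0]<x1)&(W[...,1]>y0)&(W[...,1]<y1)&(W[...,2]>z0)&(W[...,2]<z1)&(P['depth']>0)
    q=W[m]; return q
for nm,bx in dict(rack=(.38,.52,.19,.35,.003,.1),racktop=(.38,.52,.19,.35,.066,.085),stand=(.45,.75,-.25,.13,.006,.03),gear=(.5,.72,-.25,-.05,.042,.06),hook=(.5,.6,-.02,.05,.11,.16),carr=(.5,.7,-.05,.1,.16,.25),wheel=(.56,.68,-.21,-.1,.08,.11)).items():
    q=box(*bx)
    r=cv2.minAreaRect((q[:,:2]*1000).astype(np.float32)) if len(q)>3 else None
    print(nm,len(q),r,np.median(q,0))
```

```text
large_weight_bail [237.5 220.2] [245.9 277.1] [0.4394 0.1542 0.0728] 6.9
large_weight_bail [229.5 182. ] [268.  243.2] [0.4567 0.246  0.0686] 0.5
large_weight [230.3 186.1] [294.  245.2] [0.459  0.244  0.0093] 4.7
small_weight [229.4 165.6] [310.9 224.6] [0.463  0.2985 0.0054] 2.1
wheel_axis [159.6 348.5] [174.4 281.7] [ 0.6299 -0.1647  0.0675] 3.7
hook_seat [191.9 276.6] [179.5 277.8] [0.5312 0.0178 0.1423] 4.2
crucible [147.6 201. ] [252.5 171. ] [0.6811 0.2107 0.0044] 1.0
stand [169.4 300.3] [214.4 263.4] [ 0.6184 -0.0519  0.0005] 4.5
large_weight_bail [227.5 180.8] [264.4 244.5] [0.4578 0.2459 0.0766] 6.2
large_weight_bail [235.2 219.1] [246.3 277.1] [0.4423 0.1554 0.0722] 0.6
large_weight [237.1 225.5] [278.7 278.4] [ 0.4452  0.1457 -0.0104] 0.4
weight_rack [229.7 175.6] [305.3 232.5] [0.4634 0.2738 0.0008] 0.3
hook_seat [191.6 278.7] [180.2 273.9] [0.5373 0.0151 0.1373] 5.7
index_line [176.  343.1] [180.5 295.7] [ 0.5842 -0.1514  0.066 ] 5.6
crucible [151.8 203.2] [253.6 173.3] [0.6732 0.2072 0.0015] 6.0
rack 1411 ((450.13592529296875, 270.585205078125), (139.19288635253906, 15
[... 178 characters left out ...]
[0.4621 0.2745 0.0748]
stand 2621 ((600.0101318359375, -62.647979736328125), (351.14971923828125, 301.009033203125), 88.78414154052734) [ 0.6002 -0.0431  0.0121]
gear 974 ((620.5886840820312, -158.0339813232422), (101.1150894165039, 100.5212173461914), 9.711129188537598) [ 0.6044 -0.1453  0.0491]
hook 183 ((559.8430786132812, 16.46983528137207), (96.6673583984375, 27.773305892944336), 24.997501373291016) [0.57   0.0168 0.1371]
carr 661 ((621.923095703125, 25.315628051757812), (41.58491897583008, 79.92169189453125), 10.078104019165039) [0.6203 0.025  0.1896]
wheel 490 ((620.3758544921875, -157.6107635498047), (60.11249542236328, 58.1274528503418), 13.033438682556152) [ 0.6191 -0.1557  0.095 ]
```

Run:
```python
from h import *
np.set_printoptions(precision=4,suppress=True)
p=cap('top'); b=cap('side')
print('disc',atz(p,(230.6,183.4),.048), 'bail', atz(p,(230.9,183.6),.076),atz(p,(229.4,177),.076),atz(p,(232.6,190.4),.076))
W=np.load('W.npy')
def fit(m):
    q=W[m]; c=q[:,:2].mean(0); v=np.linalg.svd(q[:,:2]-c,full_matrices=False)[2][0]; return len(q),c,np.arctan2(v[1],v[0]),q[:,2].mean(),(q[:,:2]-c)@v
m=(W[...,0]>.5)&(W[...,0]<.59)&(W[...,1]>-.03)&(W[...,1]<.05)&(W[...,2]>.12)&(W[...,2]<.17)
n,c,a,z,s=fit(m); print('hook',n,c,a,z,s.min(),s.max())
for q in sorted(W[m].tolist())[:12]: print(np.round(q,4))
# hook edges by pixels: centerline from the image
g=p['pixels'].astype(int).sum(2)
for r in range(164,208,3):
    row=g[r,260:300]; print(r,260+np.where(row>560)[0], np.round(W[r,(260+np.where(row>560)[0])[:1],2],3) if (row>560).any() else '')
crop(p,215,155,30,50,14,'bail'); crop(p,150,325,40,45,14,'wheel'); crop(b,160,260,40,50,14,'hookside')
```

```text
disc [0.456  0.2458 0.048 ] bail [0.4523 0.2407 0.076 ] [0.456  0.2568 0.076 ] [0.4481 0.2241 0.076 ]
hook 120 [0.5497 0.013 ] -2.967406618064035 0.13780532107384286 -0.03941480033100058 0.038564060409712615
[0.5116 0.0093 0.1446]
[0.5118 0.0069 0.1434]
[0.5121 0.0046 0.1415]
[0.5131 0.0072 0.1486]
[0.5135 0.0026 0.1466]
[0.5137 0.0093 0.1456]
[0.514  0.0047 0.1439]
[0.5152 0.0095 0.1498]
[0.5156 0.0071 0.1475]
[0.5162 0.0046 0.144 ]
[0.5165 0.0107 0.1298]
[0.5179 0.011  0.1352]
164 [274 275 276 297 298 299] [0.138]
167 [274 275 276 277] [0.136]
170 [274 275 276 277 278 299] [0.034]
173 [260 261 275 276 277 278 298 299] [0.035]
176 [260 261 262 263 264 265 266 275 276 277 278 279 291 292 293 294 295 296
 297 298 299] [0.035]
179 [275 276 277 278 279 280 283 284 285 286 287 288 289 290 291 292 293 294
 295 296 297 298 299] [0.014]
182 [260 261 262 263 264 265 266 267 268 269 270 271 272 273 274 275 276 277
 278 279 280 284 285 286 287 288 289 290 291 292 293 294 295 296 297 298
 299] [0.017]
185 [260 261 262 263 264 265 266 267 268 269 270 271 272 273 274 275 276 277
 278 279 280 281 284 285 286 287 288 289 290 291 292 293 294 295 296 297
 298 299] [0.01]
188 [260 261 262 263 264 265 266 267 268 269 270 271 272 273 274 275 276 277
 278 279 280 281 285 286 287 288 289 290 291 292 293 294 295 296 297 298
 299] [0.01]
191 [260 261 262 263 264 265 266 267 268 269 270 271 272 273 274 275 276 277
 278 279 280 281 282 285 286 287 288 289 290 291] [0.013]
194 [260 261 262 263 264 265 266 267 268 269 270 273 279 280 281 282] [0.015]
197 [280 281 282 283] [0.136]
200 [281 282 283] [0.146]
203 [] 
206 []
```

View pics/bail.png

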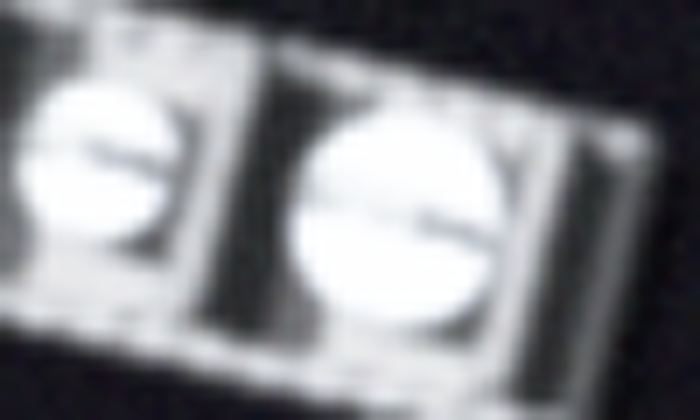

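View pics/wheel.png

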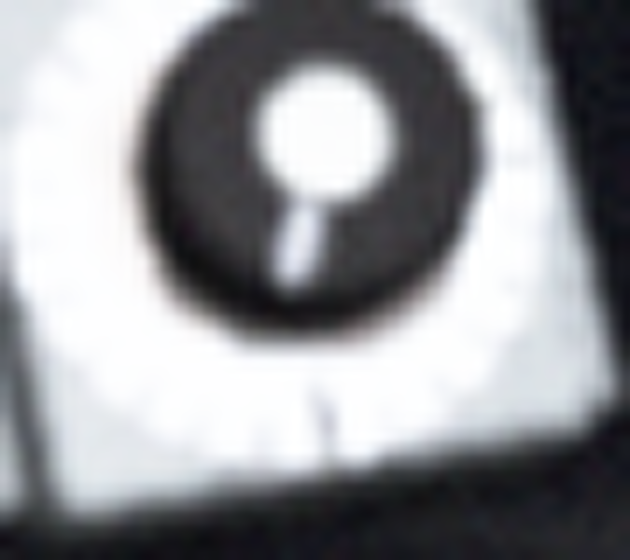

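View pics/hookside.png

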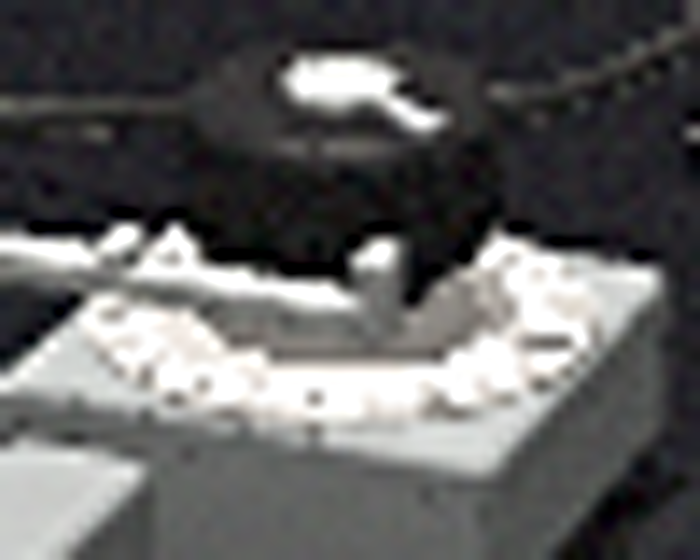

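```bash
cat >> h.py <<'E'
def plan(pos=None,dyaw=0,z=None):
    """shift in tool axes (mm) from measured pose to TCP target; yaw of tool y"""
    o=env.get_obs(); q=o['tcp_rot']; R=Ro.from_quat([q[1],q[2],q[3],q[0]]).as_matrix()
    d=np.array(pos)-o['tool_pos']
    print('t %.2f'%o['t'],'pos',o['tool_pos'].round(4),'yawy %.4f'%np.arctan2(R[1,1],R[0,1]),'zax',R[:,2].round(4),'gap %.4f'%o['finger_gap'],'F',o['ft_force'].round(2),'shift',(R.T@d*1000).round(1))
E
python3 - <<'E'
from h import *
plan((.45,-.2,.40));
E
```

```text
t 3.70 pos [ 0.1814 -0.6242  0.4046] yawy -1.2879 zax [ 0.e+00  1.e-04 -1.e+00] gap 0.0939 F [-0.5   0.18  0.4 ] shift [ 376.3 -332.4    4.7]
```

Call:
drive_tool:
  xyz:
    - [31.4,-27.7,0]
    - [31.4,-27.7,0]
    - [31.4,-27.7,0]
    - [31.4,-27.7,0]
    - [31.4,-27.7,0]
    - [31.4,-27.7,0]
    - [31.4,-27.7,0]
    - [31.4,-27.7,0]
    - [31.4,-27.7,0]
    - [31.4,-27.7,0]
    - [31.4,-27.7,0]
    - [31.4,-27.7,0]
  rot:
    - [0,0,0]
    - [0,0,0]
    - [0,0,0]
    - [0,0,0]
    - [0,0,0]
    - [0,0,0]
    - [0,0,0]
    - [0,0,0]
    - [0,0,0]
    - [0,0,0]
    - [0,0,0]
    - [0,0,0]
  gripper: [40,40,40,40,40,40,40,40,40,40,40,40]

```text
t: 4.9
tool_pos: [0.4511, -0.1982, 0.405]
tcp_rot: [0.0, 0.99, 0.141, 0.0]
ft_force: [0.8, -0.2, 0.3]
finger_gap: 0.0398
```

Call:
drive_tool:
  xyz:
    - [0,0,0]
    - [0,0,0]
    - [0,0,0]
    - [0,0,0]
    - [0,0,0]
    - [0,0,0]
    - [0,0,0]
    - [0,0,0]
    - [0,0,0]
  rot:
    - [0,0,-0.132]
    - [0,0,-0.132]
    - [0,0,-0.132]
    - [0,0,-0.132]
    - [0,0,-0.132]
    - [0,0,-0.132]
    - [0,0,-0.132]
    - [0,0,-0.13]
    - [0,0,0]
  gripper: [40,40,40,40,40,40,40,40,40]

```text
t: 5.8
tool_pos: [0.4504, -0.1998, 0.4048]
tcp_rot: [0.0, 0.785, 0.62, 0.0]
ft_force: [-0.2, -0.3, -0.7]
finger_gap: 0.04
```

Run:
```python
from h import *
plan((.4565,.246,.36)); 
print(env.get_obs()['q'])
```

```text
t 5.80 pos [ 0.4504 -0.1998  0.4048] yawy -0.2342 zax [ 2.e-04 -1.e-04 -1.e+00] gap 0.0400 F [-0.16 -0.26 -0.69] shift [435.1 -97.6  44.7]
[-6.48056946e-01 -1.32230070e-01  1.95144439e+00  7.34518769e-06
  1.32213308e+00 -4.13839079e-01]
```

Call:
drive_tool:
  xyz:
    - [39.5,-8.9,0]
    - [39.5,-8.9,0]
    - [39.5,-8.9,0]
    - [39.5,-8.9,0]
    - [39.5,-8.9,4]
    - [39.5,-8.9,4]
    - [39.5,-8.9,8]
    - [39.5,-8.9,8]
    - [39.5,-8.9,8]
    - [39.5,-8.9,8]
    - [40.1,-8.6,4.7]
    - [0,0,0]
  rot:
    - [0,0,0]
    - [0,0,0]
    - [0,0,0]
    - [0,0,0]
    - [0,0,0]
    - [0,0,0]
    - [0,0,0]
    - [0,0,0]
    - [0,0,0]
    - [0,0,0]
    - [0,0,0]
    - [0,0,0]
  gripper: [40,40,40,40,40,40,40,40,40,40,40,40]

```text
t: 7.0
tool_pos: [0.4557, 0.2493, 0.3593]
tcp_rot: [-0.001, 0.784, 0.621, -0.0]
ft_force: [1.5, -0.3, -0.3]
finger_gap: 0.0399
```

Run:
```python
from h import *
plan((.4565,.246,.259)); 
b=cap('side','s3'); crop(b,200,190,120,140,5,'s3c')
```

```text
t 7.00 pos [0.4557 0.2493 0.3593] yawy -0.2318 zax [-1.2e-03  5.0e-04 -1.0e+00] gap 0.0399 F [ 1.5  -0.34 -0.31] shift [ -3.    1.7 100.3]
```

View pics/s3.png

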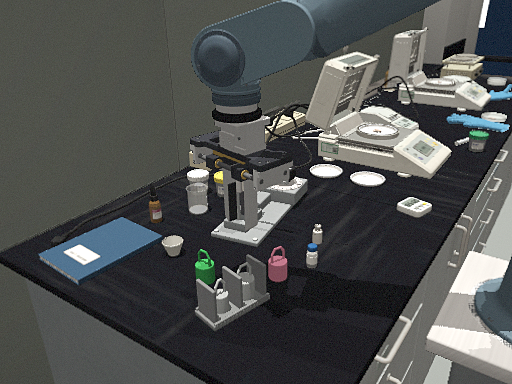

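Run:
```python
from h import *
b=cap('side'); print(proj(b,[[.4565,.246,.18],[.4565,.246,.16],[.4565,.246,.076]])); crop(b,130,170,150,140,4,'s3c')
plan((.4565,.246,.259));
```

```text
[[213.0199875  241.53994046]
 [223.39284377 241.90340145]
 [264.58304365 243.34263196]]
t 7.10 pos [0.4562 0.2465 0.3598] yawy -0.2342 zax [-5.e-04 -4.e-04 -1.e+00] gap 0.0398 F [0.27 0.21 0.06] shift [ -0.4   0.4 100.8]
```

View pics/s3c.png

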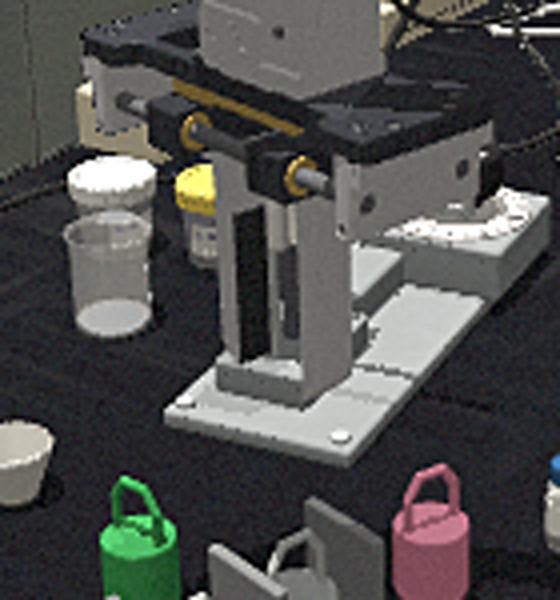

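The picture shows the fingers directly above the rack at about (222,242), with the larger weight's bail between and below them. I'll lower and pinch it.

Call:
drive_tool:
  xyz:
    - [0,0,20]
    - [0,0,20]
    - [0,0,20]
    - [0,0,15]
    - [0,0,12]
    - [0,0,8]
    - [0,0,5.5]
    - [0,0,0]
    - [0,0,0]
  rot:
    - [0,0,0]
    - [0,0,0]
    - [0,0,0]
    - [0,0,0]
    - [0,0,0]
    - [0,0,0]
    - [0,0,0]
    - [0,0,0]
    - [0,0,0]
  gripper: [40,40,40,40,40,40,40,40,40]

```text
t: 8.0
tool_pos: [0.4567, 0.246, 0.26]
tcp_rot: [0.0, 0.785, 0.62, 0.0]
ft_force: [-1.0, 0.5, -0.7]
finger_gap: 0.0399
```

Run:
```python
from h import *
plan((.4565,.246,.259)); 
b=cap('side'); crop(b,200,180,130,150,5,'s4c')
```

```text
t 8.00 pos [0.4567 0.246  0.26  ] yawy -0.2342 zax [ 9.e-04  2.e-04 -1.e+00] gap 0.0399 F [-0.97  0.53 -0.72] shift [-0.1 -0.2  1. ]
```

View pics/s4c.png

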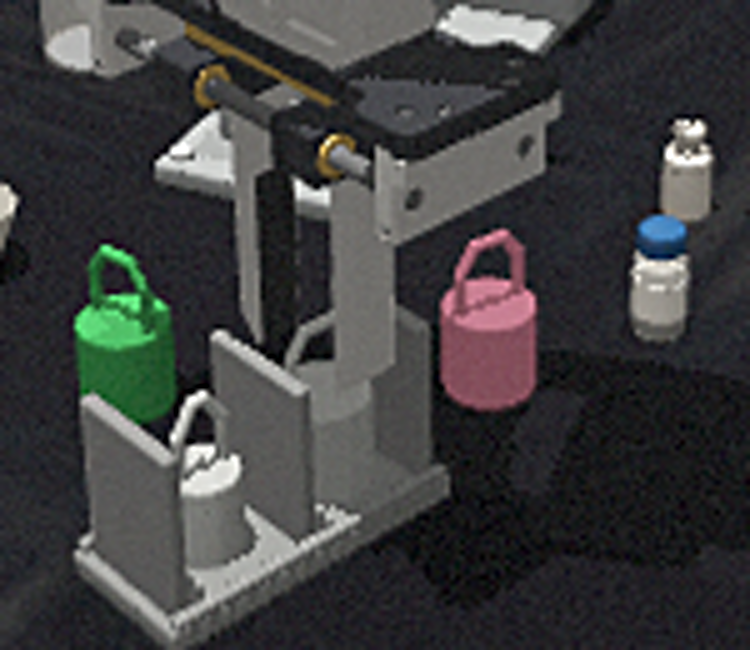

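The fingers straddle the bail at crop (315,340), clear of the walls. Closing.

Call:
drive_tool:
  xyz:
    - [0,0,0]
    - [0,0,0]
    - [0,0,0]
    - [0,0,0]
    - [0,0,0]
    - [0,0,0]
  rot:
    - [0,0,0]
    - [0,0,0]
    - [0,0,0]
    - [0,0,0]
    - [0,0,0]
    - [0,0,0]
  gripper: [20,0,0,0,0,0]

```text
t: 8.65
tool_pos: [0.4564, 0.246, 0.2595]
tcp_rot: [-0.0, 0.785, 0.62, -0.0]
ft_force: [-0.1, -0.9, 0.8]
finger_gap: 0.0042
```

Call:
drive_tool:
  xyz:
    - [0,0,-5]
    - [0,0,-10]
    - [0,0,-15]
    - [0,0,-20]
    - [0,0,-20]
    - [0,0,-20]
    - [0,0,-20]
    - [0,0,-10]
    - [0,0,0]
  rot:
    - [0,0,0]
    - [0,0,0]
    - [0,0,0]
    - [0,0,0]
    - [0,0,0]
    - [0,0,0]
    - [0,0,0]
    - [0,0,0]
    - [0,0,0]
  gripper: [0,0,0,0,0,0,0,0,0]

```text
t: 9.55
tool_pos: [0.4567, 0.2461, 0.3814]
tcp_rot: [0.001, 0.785, 0.62, 0.002]
ft_force: [0.8, -0.2, -1.2]
finger_gap: 0.0038
```

Run:
```python
from h import *
plan((.45,-.115,.38)); 
b=cap('side','s5')
```

```text
t 9.55 pos [0.4567 0.2461 0.3814] yawy -0.2340 zax [ 0.0036  0.0011 -1.    ] gap 0.0038 F [ 0.82 -0.2  -1.23] shift [-352.9   77.2    1. ]
```

View pics/s5.png

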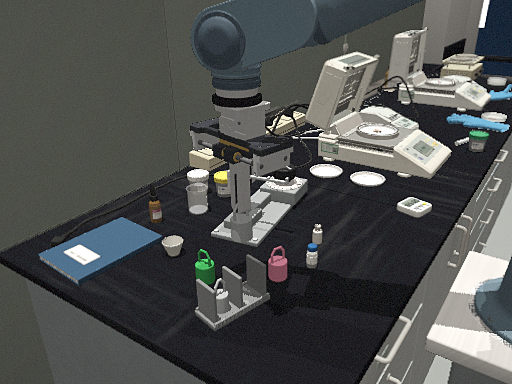

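The weight is lifted (228,240 in the side view), its rack channel is empty and the smaller weight is still in place. Carrying it to free bench.

Call:
drive_tool:
  xyz:
    - [-15,3.3,0]
    - [-30,6.6,0]
    - [-35,7.6,0]
    - [-35,7.6,0]
    - [-35,7.6,0]
    - [-35,7.6,0]
    - [-35,7.6,0]
    - [-35,7.6,0]
    - [-35,7.6,0]
    - [-30,6.6,0]
    - [-22,5,0]
    - [-11,2.5,0]
  rot:
    - [0,0,0]
    - [0,0,0]
    - [0,0,0]
    - [0,0,0]
    - [0,0,0]
    - [0,0,0]
    - [0,0,0]
    - [0,0,0]
    - [0,0,0]
    - [0,0,0]
    - [0,0,0]
    - [0,0,0]
  gripper: [0,0,0,0,0,0,0,0,0,0,0,0]

```text
t: 10.8
tool_pos: [0.4488, -0.1173, 0.3782]
tcp_rot: [-0.001, 0.786, 0.619, -0.001]
ft_force: [0.5, -0.7, -1.9]
finger_gap: 0.0039
```

Call:
drive_tool:
  xyz:
    - [0,0,10]
    - [0,0,20]
    - [0,0,20]
    - [0,0,20]
    - [0,0,20]
    - [0,0,15]
    - [0,0,10]
    - [0,0,0]
    - [0,0,0]
  rot:
    - [0,0,-0.05]
    - [0,0,-0.08]
    - [0,0,-0.08]
    - [0,0,-0.08]
    - [0,0,-0.08]
    - [0,0,-0.038]
    - [0,0,0]
    - [0,0,0]
    - [0,0,0]
  gripper: [0,0,0,0,0,0,0,0,0]

```text
t: 11.7
tool_pos: [0.4497, -0.1153, 0.2647]
tcp_rot: [0.0, 0.643, 0.766, 0.0]
ft_force: [-0.1, -0.2, -1.3]
finger_gap: 0.0041
```

Run:
```python
from h import *
plan((.45,-.115,.251)); 
b=cap('side'); print(proj(b,[.45,-.115,.02])); crop(b,150,250,110,130,5,'s6c')
a=cap('top','t6')
```

```text
t 11.70 pos [ 0.4497 -0.1153  0.2647] yawy 0.1736 zax [ 0.  0. -1.] gap 0.0041 F [-0.09 -0.17 -1.33] shift [ 0.2  0.3 13.7]
[[214.55103379 334.35467278]]
```

View pics/s6c.png

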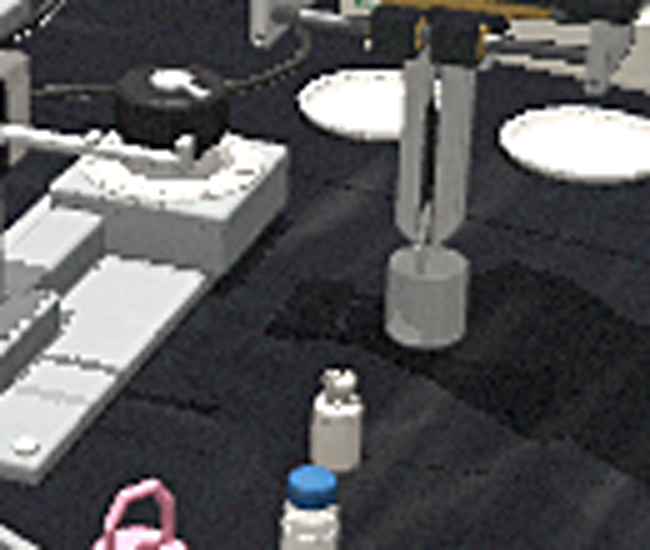

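The weight hangs upright above the bench at about (211,335), clear of the knob weight. Its underside is about 15 mm up, so I'll lower it slowly.

Call:
drive_tool:
  xyz:
    - [0,0,6]
    - [0,0,4]
    - [0,0,2]
    - [0,0,1.5]
    - [0,0,1]
    - [0,0,0.5]
    - [0,0,0]
  rot:
    - [0,0,0]
    - [0,0,0]
    - [0,0,0]
    - [0,0,0]
    - [0,0,0]
    - [0,0,0]
    - [0,0,0]
  gripper: [0,0,0,0,0,0,0]

```text
t: 12.5
tool_pos: [0.4497, -0.1153, 0.2496]
tcp_rot: [0.0, 0.643, 0.766, 0.0]
ft_force: [0.5, -0.7, -1.1]
finger_gap: 0.0041
```

Run:
```python
from h import *
plan((.45,-.115,.251)); print(env.get_obs()['ft_force'])
b=cap('side'); crop(b,150,280,80,100,6,'s7c')
```

```text
t 12.50 pos [ 0.4497 -0.1153  0.2496] yawy 0.1739 zax [ 2.e-04 -1.e-04 -1.e+00] gap 0.0041 F [ 0.52 -0.67 -1.06] shift [ 0.3  0.3 -1.4]
[ 0.52205395 -0.67028601 -1.06406383]
```

View pics/s7c.png

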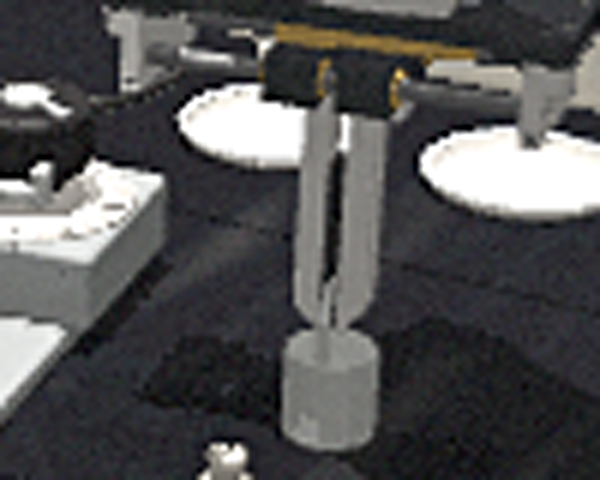

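Call:
drive_tool:
  xyz:
    - [0,0,0.5]
    - [0,0,0.5]
    - [0,0,0.5]
    - [0,0,0]
  rot:
    - [0,0,0]
    - [0,0,0]
    - [0,0,0]
    - [0,0,0]
  gripper: [0,0,0,0]

```text
t: 12.95
tool_pos: [0.4504, -0.1156, 0.2495]
tcp_rot: [0.001, 0.643, 0.766, 0.0]
ft_force: [-1.8, 2.2, 9.6]
finger_gap: 0.0039
```

On the bench, with 9.6 N of contact force. Opening and rising. The jaw stroke stays short, then I rise above the bail.

Call:
drive_tool:
  xyz:
    - [0,0,-0.5]
    - [0,0,0]
    - [0,0,0]
    - [0,0,0]
    - [0,0,0]
  rot:
    - [0,0,0]
    - [0,0,0]
    - [0,0,0]
    - [0,0,0]
    - [0,0,0]
  gripper: [6,15,30,50,60]

```text
t: 13.45
tool_pos: [0.4496, -0.1152, 0.2483]
tcp_rot: [-0.0, 0.643, 0.766, -0.0]
ft_force: [-0.4, -0.3, -0.2]
finger_gap: 0.0349
```

Call:
drive_tool:
  xyz:
    - [0,0,-10]
    - [0,0,-15]
    - [0,0,-15]
    - [0,0,-10]
    - [0,0,0]
    - [0,0,0]
    - [0,0,0]
    - [0,0,0]
    - [0,0,0]
    - [0,0,0]
    - [0,0,0]
    - [0,0,0]
  rot:
    - [0,0,0]
    - [0,0,0]
    - [0,0,0]
    - [0,0,0.1]
    - [0,0,0.14]
    - [0,0,0.14]
    - [0,0,0.14]
    - [0,0,0.14]
    - [0,0,0.14]
    - [0,0,0.14]
    - [0,0,0.14]
    - [0,0,0.14]
  gripper: [70,70,70,70,70,70,70,70,70,70,70,70]

```text
t: 14.65
tool_pos: [0.4497, -0.1153, 0.2992]
tcp_rot: [0.0, 0.967, 0.257, 0.0]
ft_force: [-0.2, 0.8, 0.7]
finger_gap: 0.0702
```

Call:
drive_tool:
  xyz:
    - [0,0,0]
    - [0,0,0]
    - [0,0,0]
    - [0,0,0]
  rot:
    - [0,0,0.14]
    - [0,0,0.14]
    - [0,0,0.07]
    - [0,0,0]
  gripper: [70,70,70,70]

```text
t: 15.05
tool_pos: [0.4497, -0.1153, 0.2991]
tcp_rot: [0.0, 0.996, 0.087, 0.0]
ft_force: [0.3, 0.2, 0.9]
finger_gap: 0.07
```

Run:
```python
from h import *
np.set_printoptions(precision=4,suppress=True)
plan((.45,-.115,.199)); 
b=cap('side'); crop(b,150,270,90,120,6,'s8c'); a=cap('top','t8')
for k in ['large_weight_bail','large_weight_mid']:
  for n,p in (('side',b),('top',a)):
    for m in eyes.mark_of(k,p)[:4]: print(k,n,m['location'],m['confidence'],dep(p,m['location']),atz(p,m['location'],.066 if 'bail' in k else .019))
```

```text
t 15.05 pos [ 0.4497 -0.1153  0.2991] yawy -1.3957 zax [ 0.0007 -0.0004 -1.    ] gap 0.0700 F [0.34 0.17 0.93] shift [  0.2  -0.3 100.1]
large_weight_bail side [249.6, 203.9] 0.85 [0.5562 0.2389 0.0694] [0.56   0.2349 0.066 ]
large_weight_bail side [199.3, 335.2] 0.82 [ 0.4463 -0.1061  0.0657] [ 0.4461 -0.1056  0.066 ]
large_weight_bail side [309.3, 223.1] 0.71 [0.455  0.3099 0.0202] [0.4182 0.3523 0.066 ]
large_weight_bail side [248.9, 277.8] 0.65 [0.4958 0.0689 0.0027] [0.4417 0.1544 0.066 ]
large_weight_bail top [237.4, 222.5] 0.68 [0.4395 0.1494 0.0417] [0.4372 0.1475 0.066 ]
large_weight_bail top [188.3, 182.3] 0.64 [0.5648 0.2526 0.0377] [0.559  0.2478 0.066 ]
large_weight_mid side [275.0, 207.5] 0.88 [0.54   0.2516 0.0243] [0.5452 0.246  0.019 ]
large_weight_mid side [213.1, 332.9] 0.85 [ 0.4457 -0.0966  0.0332] [ 0.4571 -0.1217  0.019 ]
large_weight_mid side [266.1, 274.2] 0.76 [0.4383 0.1723 0.0377] [0.4533 0.1492 0.019 ]
large_weight_mid top [235.8, 219.9] 0.69 [0.4437 0.156  0.0396] [0.4457 0.1577 0.019 ]
large_weight_mid top [192.7, 186.0] 0.66 [0.5535 0.2431 0.0367] [0.557  0.2459 0.019 ]
```

View pics/s8c.png

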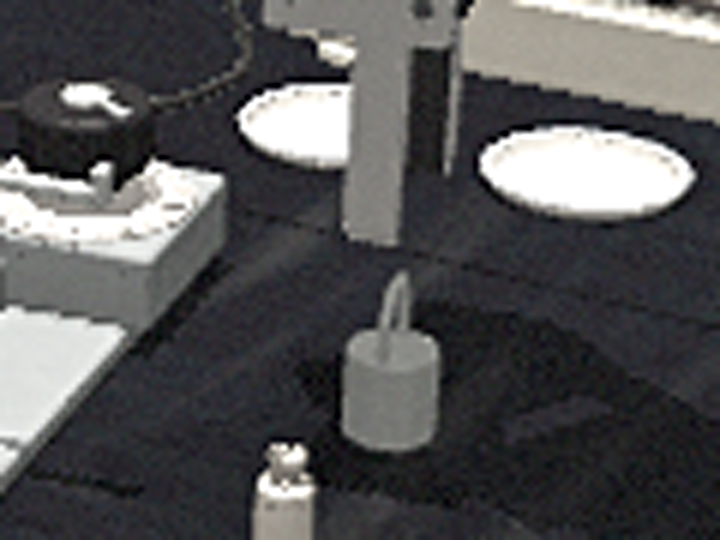

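View pics/t8.png

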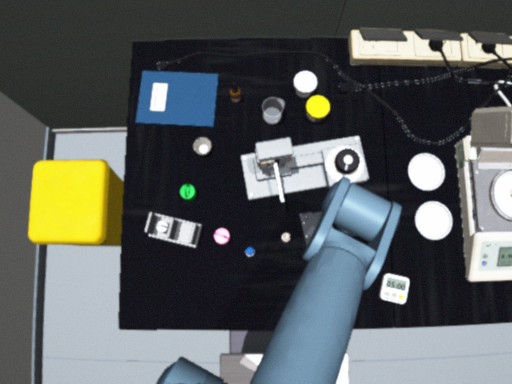

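The weight stands upright alone at about (212,335), with its bail free and the fingers above it on both sides. I'll take it by the body with the grasp point 25 mm up, which keeps the fingertips off the bench.

Call:
drive_tool:
  xyz:
    - [0,0,20]
    - [0,0,20]
    - [0,0,20]
    - [0,0,15]
    - [0,0,10]
    - [0,0,6]
    - [0,0,3]
    - [0,0,0]
  rot:
    - [0,0,0]
    - [0,0,0]
    - [0,0,0]
    - [0,0,0]
    - [0,0,0]
    - [0,0,0]
    - [0,0,0]
    - [0,0,0]
  gripper: [70,70,70,70,70,70,70,70]

```text
t: 16.15
tool_pos: [0.4498, -0.1153, 0.2046]
tcp_rot: [0.0, 0.996, 0.087, 0.0]
ft_force: [-0.0, 0.9, -0.7]
finger_gap: 0.07
```

Call:
drive_tool:
  xyz:
    - [0,0,0]
    - [0,0,0]
    - [0,0,0]
    - [0,0,0]
    - [0,0,0]
    - [0,0,0]
  rot:
    - [0,0,0]
    - [0,0,0]
    - [0,0,0]
    - [0,0,0]
    - [0,0,0]
    - [0,0,0]
  gripper: [60,50,40,30,30,30]

```text
t: 16.75
tool_pos: [0.4497, -0.1153, 0.2046]
tcp_rot: [0.0, 0.996, 0.087, 0.0]
ft_force: [-0.3, 0.1, 1.8]
finger_gap: 0.0374
```

Run:
```python
from h import *
plan((.45,-.115,.205));
```

```text
t 16.75 pos [ 0.4497 -0.1153  0.2046] yawy -1.3960 zax [ 2.e-04 -1.e-04 -1.e+00] gap 0.0374 F [-0.29  0.09  1.82] shift [ 0.3 -0.2 -0.4]
```

Call:
drive_tool:
  xyz:
    - [0,0,-5]
    - [0,0,-15]
    - [0,0,-20]
    - [0,0,-20]
    - [0,0,-15]
    - [0,0,-9]
    - [0,0,-4]
    - [0,0,0]
    - [0,0,0]
  rot:
    - [0,0,0]
    - [0,0,0]
    - [0,0,0]
    - [0,0,0]
    - [0,0,0]
    - [0,0,0]
    - [0,0,0]
    - [0,0,0]
    - [0,0,0]
  gripper: [30,30,30,30,30,30,30,30,30]

```text
t: 17.65
tool_pos: [0.4493, -0.1151, 0.2917]
tcp_rot: [-0.0, 0.996, 0.087, -0.001]
ft_force: [0.5, 0.1, -0.8]
finger_gap: 0.038
```

Run:
```python
from h import *
plan((.4823,.0012,.2926));
```

```text
t 17.65 pos [ 0.4493 -0.1151  0.2917] yawy -1.3960 zax [-1.4e-03  7.0e-04 -1.0e+00] gap 0.0380 F [ 0.45  0.14 -0.85] shift [  52.7 -108.8   -0.9]
```

Call:
drive_tool:
  xyz:
    - [4,-8,0]
    - [8,-16,0]
    - [9,-19,0]
    - [9,-19,0]
    - [9,-19,0]
    - [7,-15,0]
    - [4,-8,0]
    - [2.7,-4.8,-0.5]
    - [0,0,0]
    - [0,0,0]
  rot:
    - [0,0,0]
    - [0,0,0]
    - [0,0,0]
    - [0,0,0]
    - [0,0,0]
    - [0,0,0]
    - [0,0,0]
    - [0,0,0]
    - [0,0,0]
    - [0,0,0]
  gripper: [30,30,30,30,30,30,30,30,30,30]

```text
t: 18.65
tool_pos: [0.4826, 0.0008, 0.2928]
tcp_rot: [0.0, 0.996, 0.087, -0.0]
ft_force: [-0.4, -0.5, -1.1]
finger_gap: 0.0377
```

Run:
```python
from h import *
np.set_printoptions(precision=4,suppress=True)
plan((.4823,.0012,.2926)); 
b=cap('side','s9'); crop(b,130,230,90,110,7,'s9c'); a=cap('top'); crop(a,150,240,80,100,7,'t9c')
for k in ['large_weight_bail','hook_seat']:
  for n,p in (('side',b),('top',a)):
    for m in eyes.mark_of(k,p)[:4]: print(k,n,m['location'],m['confidence'],dep(p,m['location']))
o=env.get_obs(); T=o['tool_pos']; u=T[2]-.2046
print('exp bar px',proj(b,[T[0],T[1],u+.066]),'exp seat',proj(b,[.5365,.0107,.1365]),proj(b,[.5118,.0063,.1455]))
```

```text
t 18.65 pos [0.4826 0.0008 0.2928] yawy -1.3963 zax [-0.0003 -0.0001 -1.    ] gap 0.0377 F [-0.41 -0.47 -1.15] shift [-0.2 -0.5  0.2]
large_weight_bail side [252.4, 204.8] 0.75 [0.5498 0.2439 0.068 ]
large_weight_bail side [248.0, 276.4] 0.58 [0.4429 0.1575 0.0693]
large_weight_bail side [176.6, 300.7] 0.57 [ 0.4856 -0.0069  0.1504]
large_weight_bail top [237.3, 220.2] 0.76 [0.4402 0.1555 0.037 ]
large_weight_bail top [187.6, 182.0] 0.73 [0.5666 0.2534 0.0378]
hook_seat side [180.7, 270.2] 0.59 [0.5492 0.017  0.1345]
exp bar px [[176.3391 300.219 ]] exp seat [[180.1566 276.562 ]] [[178.1167 287.1937]]
```

View pics/s9c.png

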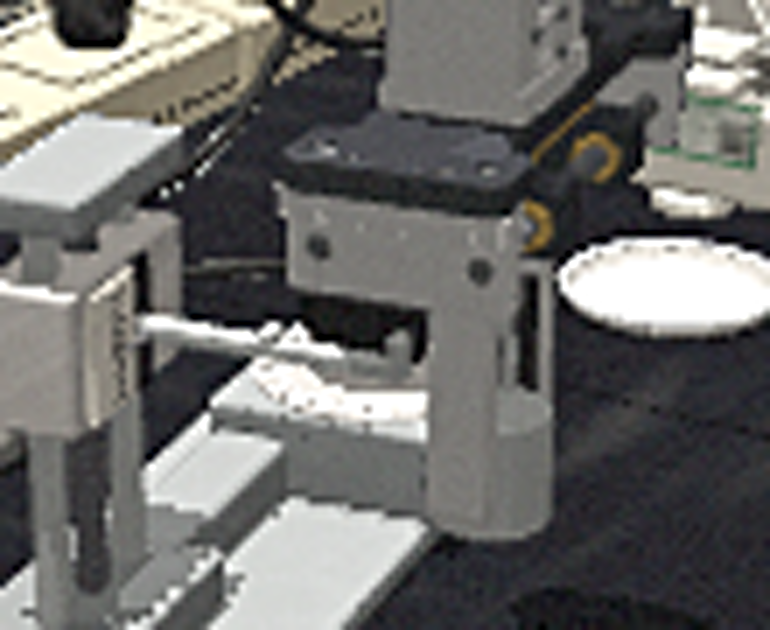

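View pics/t9c.png

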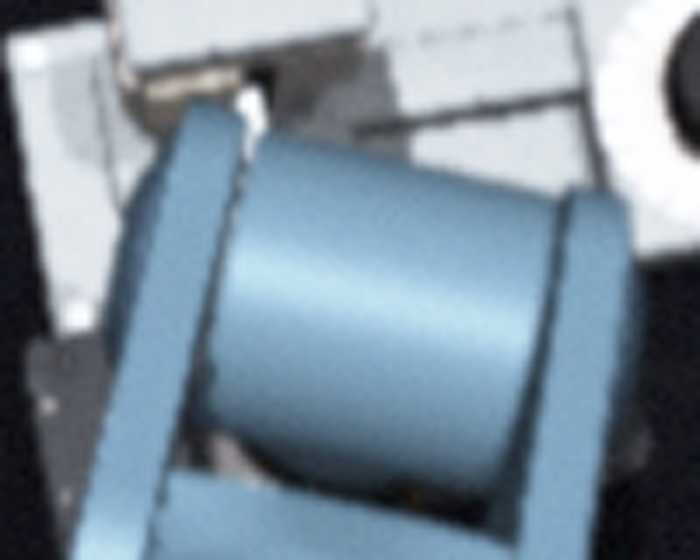

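The bar's expected pixel, (176.3,300.2), agrees with the network's (176.6,300.7). The hook tip at (177.9,287.9) matches the expected (178.1,287.2). So the tip should pass through the opening with about 4 mm above and below. Inserting.

Call:
drive_tool:
  xyz:
    - [3,0,0]
    - [6,0,0]
    - [6,0,0]
    - [6,0,0]
    - [6,0,0]
    - [5,0,0]
    - [3,0,0]
    - [0,0,0]
  rot:
    - [0,0,0]
    - [0,0,0]
    - [0,0,0]
    - [0,0,0]
    - [0,0,0]
    - [0,0,0]
    - [0,0,0]
    - [0,0,0]
  gripper: [30,30,30,30,30,30,30,30]

```text
t: 19.75
tool_pos: [0.5175, 0.0072, 0.2929]
tcp_rot: [0.0, 0.996, 0.087, -0.0]
ft_force: [0.1, -0.5, -0.8]
finger_gap: 0.037
```

Run:
```python
from h import *
plan((.5365,.0107,.2926)); 
b=cap('side'); crop(b,130,230,90,110,7,'s10c')
```

```text
t 19.75 pos [0.5175 0.0072 0.2929] yawy -1.3958 zax [-0. -0. -1.] gap 0.0370 F [ 0.09 -0.52 -0.76] shift [19.4 -0.1  0.3]
```

View pics/s10c.png

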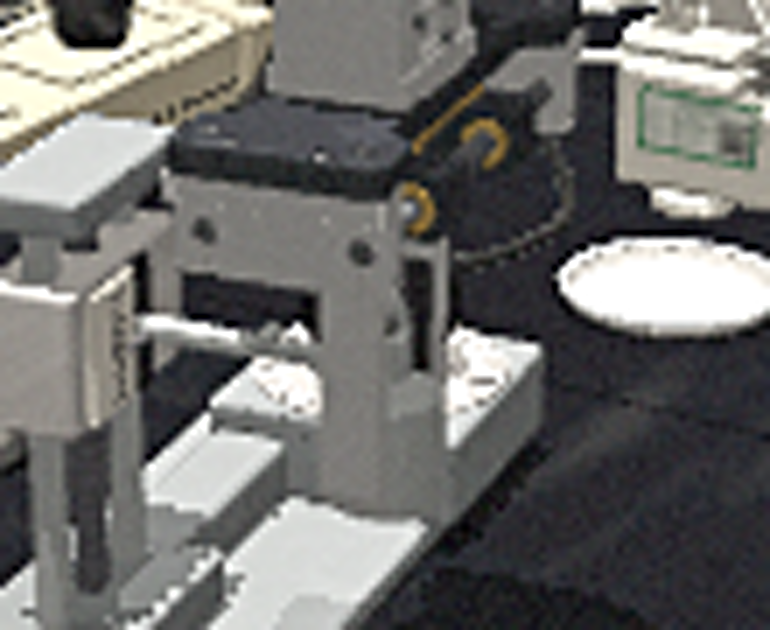

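Call:
drive_tool:
  xyz:
    - [4,0,0]
    - [5,0,0]
    - [5,0,0]
    - [4,0,0]
    - [1.5,0,0]
    - [0,0,0]
  rot:
    - [0,0,0]
    - [0,0,0]
    - [0,0,0]
    - [0,0,0]
    - [0,0,0]
    - [0,0,0]
  gripper: [30,30,30,30,30,30]

```text
t: 20.4
tool_pos: [0.5365, 0.0105, 0.2929]
tcp_rot: [0.0, 0.996, 0.087, -0.0]
ft_force: [0.4, -0.3, -1.5]
finger_gap: 0.0378
```

Run:
```python
from h import *
plan((.5365,.0107,.2926)); 
b=cap('side'); crop(b,130,230,90,110,7,'s11c')
```

```text
t 20.40 pos [0.5365 0.0105 0.2929] yawy -1.3959 zax [-1.e-04 -0.e+00 -1.e+00] gap 0.0378 F [ 0.42 -0.31 -1.46] shift [ 0.  -0.2  0.3]
```

View pics/s11c.png

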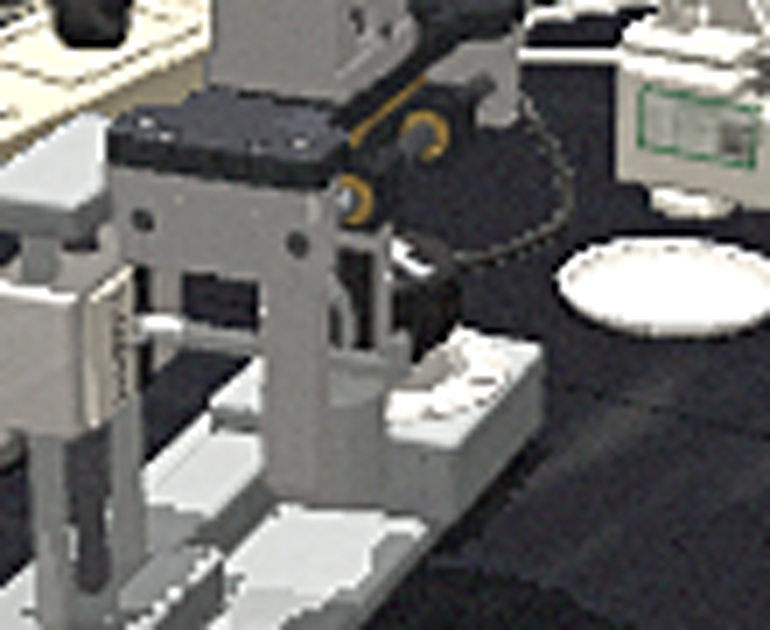

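Bar is over the seat, tip in front of it at crop (400,340), no contact force. Lowering gently: about 15 mm to touch, about 15 mm more to hand the load over.

Call:
drive_tool:
  xyz:
    - [0,0,2]
    - [0,0,3]
    - [0,0,3]
    - [0,0,3]
    - [0,0,2]
    - [0,0,2]
    - [0,0,2]
    - [0,0,2]
    - [0,0,2]
    - [0,0,2]
    - [0,0,1]
    - [0,0,0]
  rot:
    - [0,0,0]
    - [0,0,0]
    - [0,0,0]
    - [0,0,0]
    - [0,0,0]
    - [0,0,0]
    - [0,0,0]
    - [0,0,0]
    - [0,0,0]
    - [0,0,0]
    - [0,0,0]
    - [0,0,0]
  gripper: [30,30,30,30,30,30,30,30,30,30,30,30]

```text
t: 21.65
tool_pos: [0.5363, 0.0105, 0.2689]
tcp_rot: [-0.0, 0.996, 0.087, 0.0]
ft_force: [-0.6, 0.2, -0.9]
finger_gap: 0.0374
```

Call:
drive_tool:
  xyz:
    - [0,0,1.5]
    - [0,0,1.5]
    - [0,0,1]
    - [0,0,1]
    - [0,0,0]
    - [0,0,0]
  rot:
    - [0,0,0]
    - [0,0,0]
    - [0,0,0]
    - [0,0,0]
    - [0,0,0]
    - [0,0,0]
  gripper: [30,30,30,30,30,30]

```text
t: 22.25
tool_pos: [0.5364, 0.0105, 0.264]
tcp_rot: [0.0, 0.996, 0.087, 0.0]
ft_force: [0.3, 0.3, 0.7]
finger_gap: 0.0379
```

Run:
```python
from h import *
F=[]
for i in range(3):
    plan((.5365,.0107,.2636)); b=cap('side')
crop(b,130,230,90,110,7,'s12c')
```

```text
t 22.25 pos [0.5364 0.0105 0.264 ] yawy -1.3960 zax [ 2.e-04 -0.e+00 -1.e+00] gap 0.0379 F [0.31 0.29 0.71] shift [ 0.2 -0.2  0.4]
t 22.30 pos [0.5364 0.0105 0.264 ] yawy -1.3960 zax [ 2.e-04 -1.e-04 -1.e+00] gap 0.0378 F [-0.04  0.35  0.17] shift [ 0.2 -0.2  0.4]
t 22.35 pos [0.5364 0.0105 0.2641] yawy -1.3960 zax [ 3.e-04 -0.e+00 -1.e+00] gap 0.0377 F [ 0.29 -0.35  0.47] shift [ 0.2 -0.2  0.5]
```

View pics/s12c.png

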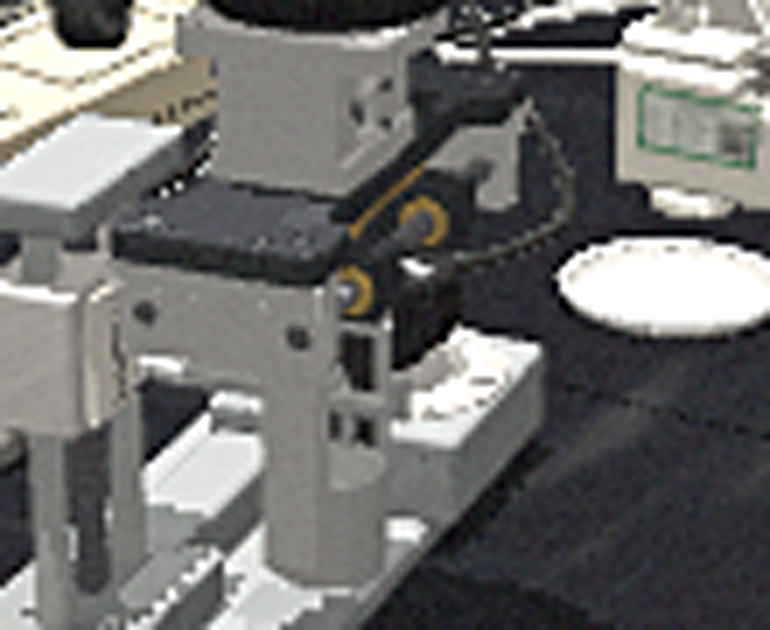

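The wrist load has gone from about −1.1 N to about +0.4 N (unloaded), and the bar sits on the hook inside the jaws. Opening.

Call:
drive_tool:
  xyz:
    - [0,0,0]
    - [0,0,0]
    - [0,0,0]
    - [0,0,0]
    - [0,0,0]
    - [0,0,0]
  rot:
    - [0,0,0]
    - [0,0,0]
    - [0,0,0]
    - [0,0,0]
    - [0,0,0]
    - [0,0,0]
  gripper: [40,44,50,60,70,76]

```text
t: 23.0
tool_pos: [0.5363, 0.0105, 0.264]
tcp_rot: [0.0, 0.996, 0.087, 0.0]
ft_force: [1.2, 0.6, 0.0]
finger_gap: 0.0704
```

Run:
```python
from h import *
plan((.5364,.0105,.264)); b=cap('side')
crop(b,130,230,90,110,7,'s13c')
```

```text
t 23.00 pos [0.5363 0.0105 0.264 ] yawy -1.3960 zax [ 1.e-04 -0.e+00 -1.e+00] gap 0.0704 F [1.17 0.6  0.04] shift [ 0.1  0.  -0. ]
```

View pics/s13c.png

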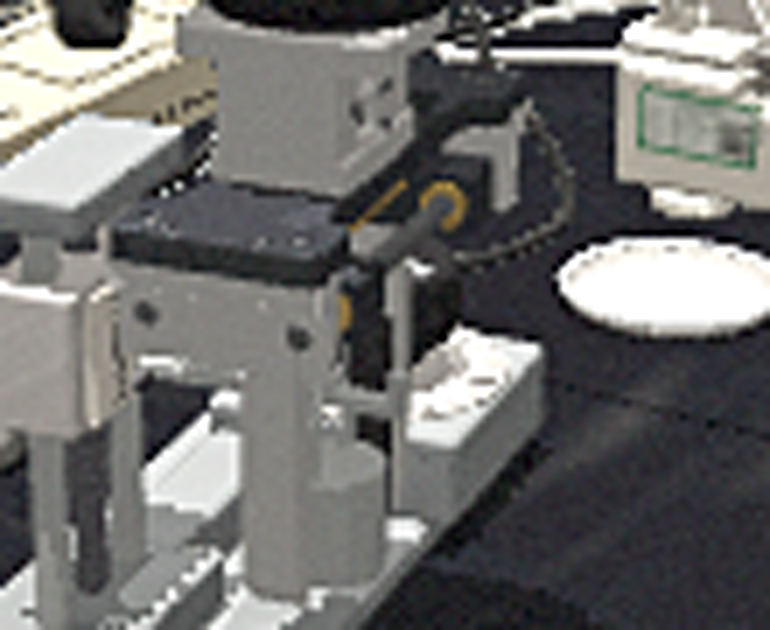

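It hangs and the fingers are free on both sides. I wait briefly, then back straight out along −x.

Call:
drive_tool:
  xyz:
    - [0,0,0]
    - [0,0,0]
    - [0,0,0]
    - [0,0,0]
    - [-3,0,0]
    - [-8,0,0]
    - [-12,0,0]
    - [-15,0,0]
    - [-15,0,0]
    - [-15,0,0]
    - [-15,0,0]
    - [-10,0,0]
  rot:
    - [0,0,0]
    - [0,0,0]
    - [0,0,0]
    - [0,0,0]
    - [0,0,0]
    - [0,0,0]
    - [0,0,0]
    - [0,0,0]
    - [0,0,0]
    - [0,0,0]
    - [0,0,0]
    - [0,0,0]
  gripper: [76,76,76,76,76,76,76,76,76,76,76,76]

```text
t: 24.25
tool_pos: [0.4431, -0.0057, 0.2636]
tcp_rot: [-0.0, 0.996, 0.087, -0.0]
ft_force: [0.1, 0.2, 0.2]
finger_gap: 0.0761
```

Call:
drive_tool:
  xyz:
    - [0,0,-15]
    - [0,0,-25]
    - [0,0,-25]
    - [0,0,-25]
    - [0,0,-10]
    - [0,0,0]
  rot:
    - [0,0,0]
    - [0,0,0]
    - [0,0,0]
    - [0,0,0]
    - [0,0,0]
    - [0,0,0]
  gripper: [85,94,94,94,94,94]

```text
t: 24.85
tool_pos: [0.4448, -0.0058, 0.3652]
tcp_rot: [0.001, 0.996, 0.087, 0.001]
ft_force: [-0.2, -0.1, -0.5]
finger_gap: 0.0938
```

Run:
```python
from h import *
np.set_printoptions(precision=4,suppress=True)
b=cap('side'); crop(b,130,230,90,110,7,'s14c')
for k in ['large_weight_bail','hook_seat']:
    for m in eyes.mark_of(k,b)[:4]: print(k,m['location'],m['confidence'],dep(b,m['location']))
plan((.6205,-.158,.36)); print(env.get_obs()['q'])
a=cap('top'); crop(a,140,320,50,60,10,'w14')
for k in ['wheel_axis','wheel_line','index_line']:
    for m in eyes.mark_of(k,a)[:2]: print(k,m['location'],m['confidence'],atz(a,m['location'],.05 if k[0]=='i' else .095))
```

```text
large_weight_bail [249.2, 202.4] 0.95 [0.5587 0.2403 0.0702]
large_weight_bail [186.1, 279.7] 0.89 [0.5273 0.0121 0.1249]
large_weight_bail [248.6, 274.9] 0.8 [0.4441 0.1609 0.0693]
hook_seat [185.0, 275.9] 0.64 [0.5339 0.0174 0.1279]
t 25.00 pos [ 0.4442 -0.0056  0.3624] yawy -1.3960 zax [-0.0024  0.0007 -1.    ] gap 0.0936 F [ 0.22 -0.38 -0.37] shift [147.1 180.8   1.9]
[-0.2688 -0.2157  2.1037 -0.      1.2561  1.1273]
wheel_axis [161.5, 347.6] 0.96 [ 0.6161 -0.1572  0.095 ]
index_line [179.9, 346.3] 0.85 [ 0.5803 -0.161   0.05  ]
index_line [162.1, 348.6] 0.45 [ 0.6264 -0.1691  0.05  ]
```

View pics/s14c.png

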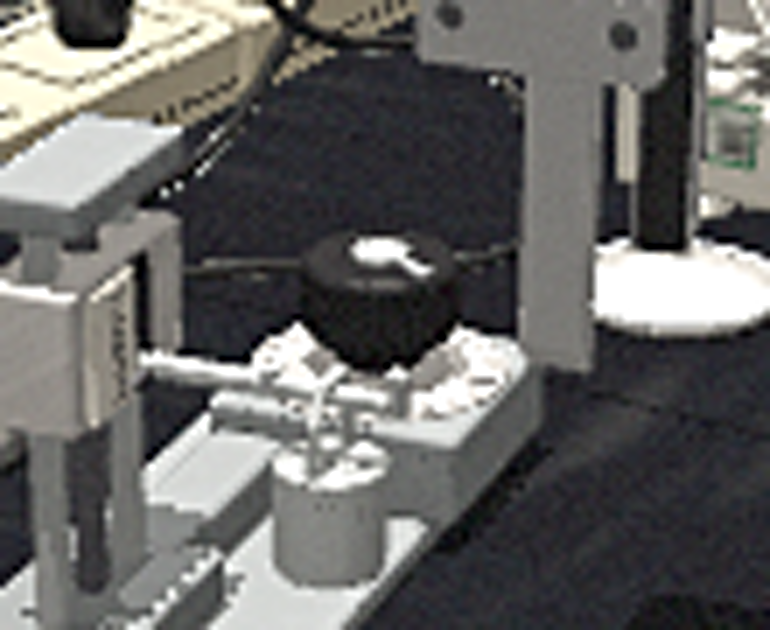

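View pics/w14.png

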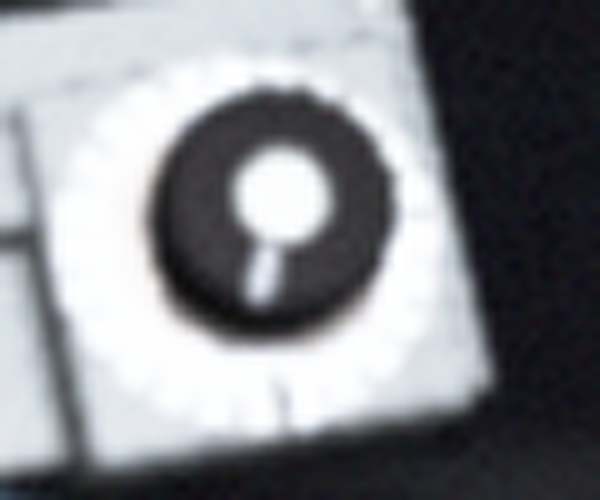

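The side crop shows the weight hanging upright on the hook (bar about (185,279)), and the white line at about (170,346) in the top view. Working out the line's angle.

```bash
cat >> h.py <<'E'
def wheelang(a,name=None,ax=(.620,-.1578),yaw=.174):
    """bright line pixels on dark wheel top, radius 14..25mm, z=.095"""
    th=np.arange(-np.pi,np.pi,.01); rs=np.arange(.014,.0225,.0015); g=a['pixels'].astype(np.float32).mean(2)
    P=np.array([[ax[0]+r*np.cos(t),ax[1]+r*np.sin(t),.095] for t in th for r in rs])
    rc=proj(a,P); v=cv2.remap(g,rc[:,1].astype(np.float32).reshape(-1,1),rc[:,0].astype(np.float32).reshape(-1,1),cv2.INTER_LINEAR).reshape(len(th),-1).mean(1)
    w=np.clip(v-np.median(v)-40,0,None); m=(w*np.exp(1j*th)).sum(); t=np.angle(m)
    cw=-(np.angle(np.exp(1j*(t-(yaw+np.pi)))))
    return cw,v.max(),np.median(v)
E
python3 - <<'E'
from h import *
np.set_printoptions(precision=4,suppress=True)
a=cap('top')
for ax in [(.620,-.1578),(.618,-.1578),(.620,-.160),(.620,-.156)]: print(wheelang(a,ax=ax))
# disc of black wheel top: centre by dark mask at z .095
g=a['pixels'].mean(2)
m=((g<110).astype(np.uint8)); m[:145]=0;m[180:]=0;m[:,:330]=0;m[:,:][:,362:]=0
ys,xs=np.nonzero(m); h=cv2.convexHull(np.c_[xs,ys].astype(np.float32)); (c,r)=cv2.minEnclosingCircle(h); print(c,r,atz(a,(c[1],c[0]),.091))
e=atz(a,(170,346),.095); k=atz(a,(159.5,348.3),.097);print(e,k)
ii=atz(a,(178,348.2),.05); i2=atz(a,(183,348.9),.05); print('idx',ii,i2)
E
```

```text
(np.float64(0.47597067791911973), np.float32(222.39563), np.float32(69.31093))
(np.float64(0.5699689596158466), np.float32(216.23134), np.float32(72.03988))
(np.float64(0.5970694854820464), np.float32(220.07875), np.float32(75.6365))
(np.float64(0.37448494865844584), np.float32(222.29645), np.float32(69.97998))
(346.2727355957031, 161.09091186523438) 12.652472496032715 [ 0.6182 -0.1548  0.091 ]
[ 0.5949 -0.1523  0.095 ] [ 0.6206 -0.1588  0.097 ]
idx [ 0.5852 -0.166   0.05  ] [ 0.5723 -0.1672  0.05  ]
```

Call:
drive_tool:
  xyz:
    - [5,30,0]
    - [10,30,0]
    - [10,30,0]
    - [15,30,0]
    - [20,30,0]
    - [30,20,0]
    - [30,8.8,0]
    - [20,2,0]
    - [6.5,0,0]
    - [0,0,0]
    - [0,0,0]
  rot:
    - [0,0,0]
    - [0,0,0]
    - [0,0,0]
    - [0,0,0]
    - [0,0,0]
    - [0,0,0]
    - [0,0,0]
    - [0,0,0]
    - [0,0,0]
    - [0,0,0]
    - [0,0,0]
  gripper: [94,94,94,94,94,94,94,94,94,94,94]

```text
t: 26.35
tool_pos: [0.6198, -0.158, 0.3636]
tcp_rot: [-0.0, 0.996, 0.087, -0.001]
ft_force: [-1.2, 0.1, 0.5]
finger_gap: 0.0938
```

Run:
```python
from h import *
plan((.6198,-.1582,.261)); b=cap('side'); crop(b,80,200,140,160,5,'s15c')
```

```text
t 26.35 pos [ 0.6198 -0.158   0.3636] yawy -1.3958 zax [-1.1e-03  3.0e-04 -1.0e+00] gap 0.0938 F [-1.17  0.11  0.45] shift [  0.    0.3 102.6]
```

View pics/s15c.png

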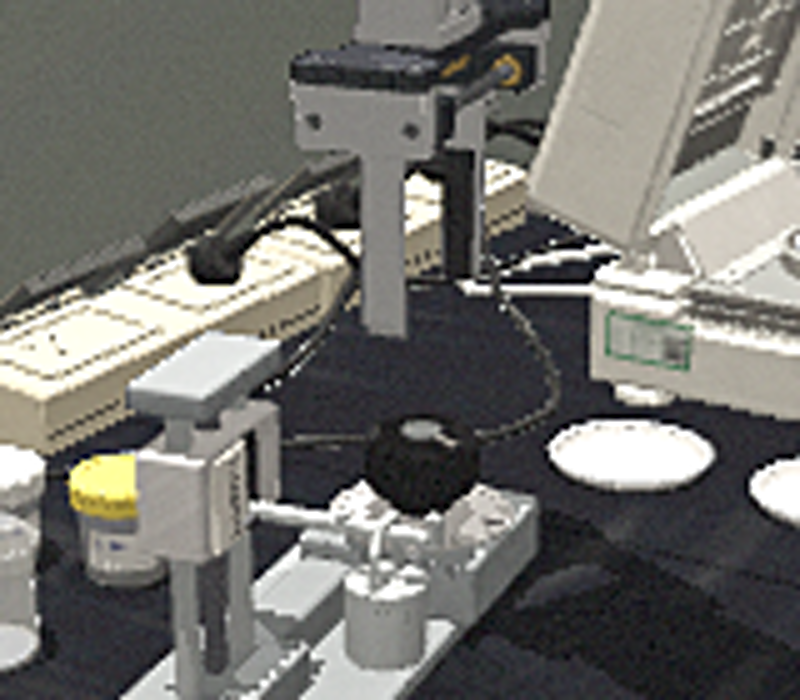

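The open gripper hovers over the wheel (171,284), with one finger on each side of it. Descending to 2 mm above half rim height, then closing.

Call:
drive_tool:
  xyz:
    - [0,0,20]
    - [0,0,20]
    - [0,0,20]
    - [0,0,18]
    - [0,0,12]
    - [0,0,7]
    - [0,0,3.5]
    - [0,0,0]
    - [0,0,0]
    - [0,0,0]
    - [0,0,0]
    - [0,0,0]
  rot:
    - [0,0,0]
    - [0,0,0]
    - [0,0,0]
    - [0,0,0]
    - [0,0,0]
    - [0,0,0]
    - [0,0,0]
    - [0,0,0]
    - [0,0,0]
    - [0,0,0]
    - [0,0,0]
    - [0,0,0]
  gripper: [94,94,94,94,94,94,94,94,80,65,50,50]

```text
t: 27.6
tool_pos: [0.6205, -0.1582, 0.2638]
tcp_rot: [0.0, 0.996, 0.087, 0.0]
ft_force: [-0.1, -0.4, -0.3]
finger_gap: 0.0656
```

Call:
drive_tool:
  xyz:
    - [0,0,0]
    - [0,0,0]
    - [0,0,0]
  rot:
    - [0,0,0]
    - [0,0,0]
    - [0,0,0]
  gripper: [50,50,50]

```text
t: 27.9
tool_pos: [0.6205, -0.1579, 0.2638]
tcp_rot: [-0.0, 0.996, 0.087, 0.0]
ft_force: [-0.8, 4.1, 3.4]
finger_gap: 0.0596
```

Run:
```python
from h import *
plan((.6198,-.1582,.261)); b=cap('side'); crop(b,120,220,80,110,7,'s16c'); print(env.get_obs()['moment'])
```

```text
t 27.90 pos [ 0.6205 -0.1579  0.2638] yawy -1.3960 zax [-0.e+00  8.e-04 -1.e+00] gap 0.0596 F [-0.82  4.08  3.42] shift [-0.8  0.2  2.8]
[ 0.67631257  0.24017171 -0.01866507]
```

View pics/s16c.png

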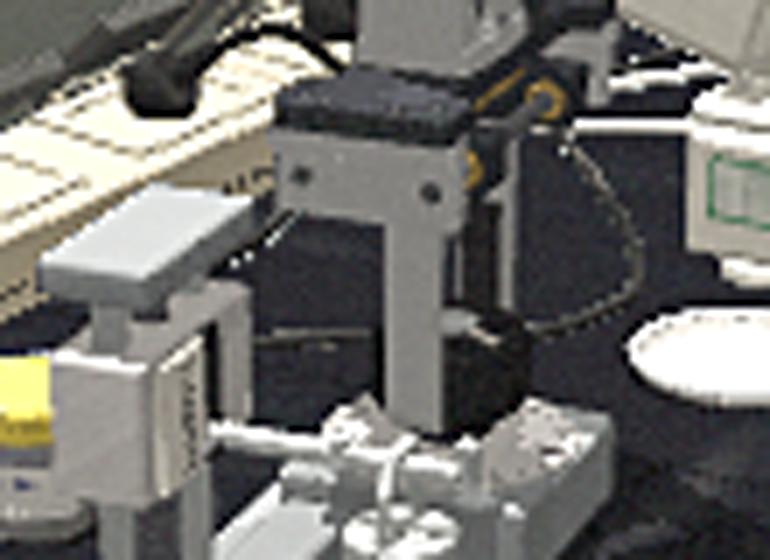

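Gripped: the opening reads 59.6 mm, matching the 60 mm rim. Turning anticlockwise about 1.25 rad.

Call:
drive_tool:
  xyz:
    - [0,0,0]
    - [0,0,0]
    - [0,0,0]
    - [0,0,0]
    - [0,0,0]
    - [0,0,0]
  rot:
    - [0,0,-0.05]
    - [0,0,-0.1]
    - [0,0,-0.1]
    - [0,0,-0.1]
    - [0,0,-0.1]
    - [0,0,-0.1]
  gripper: [50,50,50,50,50,50]

```text
t: 28.55
tool_pos: [0.6205, -0.1579, 0.2637]
tcp_rot: [-0.001, 0.934, 0.356, 0.0]
ft_force: [-1.0, 4.9, 4.0]
finger_gap: 0.0595
```

Call:
drive_tool:
  xyz:
    - [0,0,0]
    - [0,0,0]
    - [0,0,0]
    - [0,0,0]
    - [0,0,0]
    - [0,0,0]
    - [0,0,0]
    - [0,0,0]
    - [0,0,0]
  rot:
    - [0,0,-0.1]
    - [0,0,-0.1]
    - [0,0,-0.1]
    - [0,0,-0.1]
    - [0,0,-0.1]
    - [0,0,-0.1]
    - [0,0,-0.1]
    - [0,0,0]
    - [0,0,0]
  gripper: [50,50,50,50,50,50,50,50,50]

```text
t: 29.45
tool_pos: [0.6204, -0.1578, 0.2637]
tcp_rot: [-0.001, 0.758, 0.653, 0.0]
ft_force: [-1.6, 4.9, 4.7]
finger_gap: 0.0593
```

Run:
```python
from h import *
plan((.6198,-.1582,.261)); b=cap('side'); crop(b,120,220,80,110,7,'s17c'); print(env.get_obs()['moment'])
a=cap('top');crop(a,130,310,60,70,10,'t17c')
```

```text
t 29.45 pos [ 0.6204 -0.1578  0.2637] yawy -0.1482 zax [-4.0e-04  1.1e-03 -1.0e+00] gap 0.0593 F [-1.6   4.92  4.7 ] shift [-0.5 -0.6  2.7]
[0.85388821 0.28464723 0.01740591]
```

View pics/s17c.png

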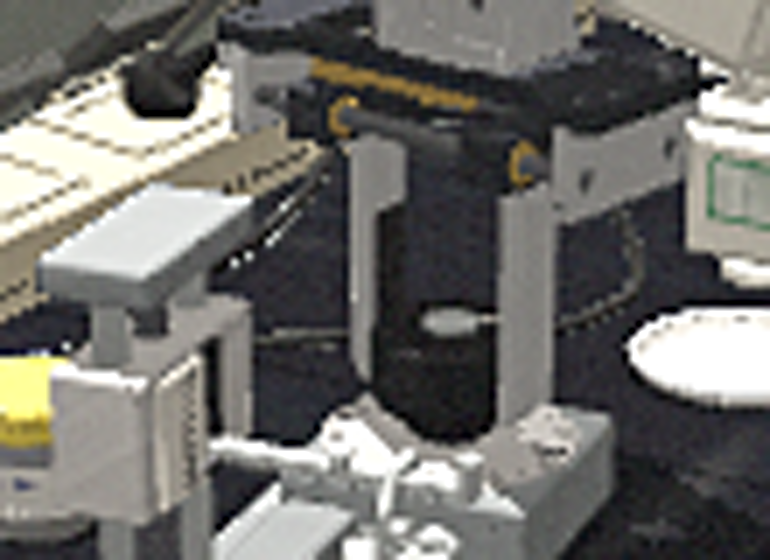

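View pics/t17c.png

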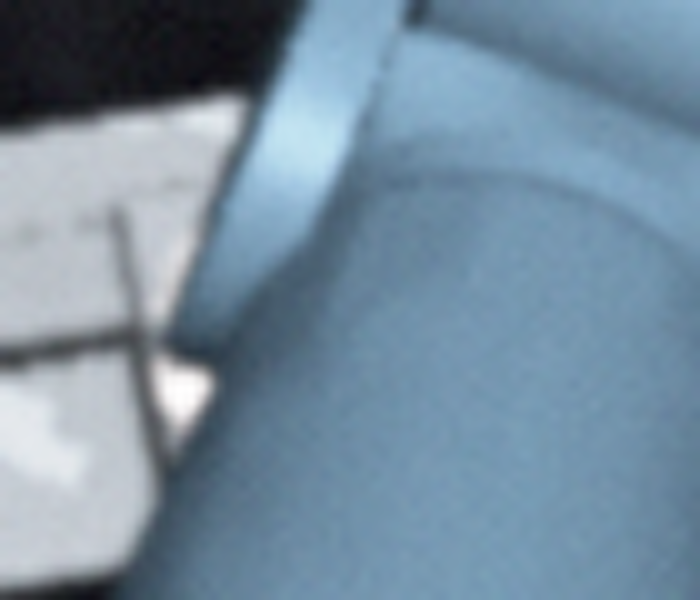

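The line now points right in the side view (166,287) and the hook has sunk slightly, so the screw has followed. Coming back clockwise, stopping slightly short to look.

Call:
drive_tool:
  xyz:
    - [0,0,0]
    - [0,0,0]
    - [0,0,0]
    - [0,0,0]
    - [0,0,0]
    - [0,0,0]
    - [0,0,0]
    - [0,0,0]
    - [0,0,0]
    - [0,0,0]
    - [0,0,0]
  rot:
    - [0,0,0.05]
    - [0,0,0.1]
    - [0,0,0.1]
    - [0,0,0.1]
    - [0,0,0.1]
    - [0,0,0.1]
    - [0,0,0.1]
    - [0,0,0.06]
    - [0,0,0.03]
    - [0,0,0]
    - [0,0,0]
  gripper: [50,50,50,50,50,50,50,50,50,50,50]

```text
t: 30.65
tool_pos: [0.6205, -0.1579, 0.2637]
tcp_rot: [-0.0, 0.942, 0.335, 0.0]
ft_force: [-1.5, 4.9, 4.5]
finger_gap: 0.0592
```

Call:
drive_tool:
  xyz:
    - [0,0,0]
    - [0,0,0]
    - [0,0,0]
    - [0,0,0]
    - [0,0,-10]
    - [0,0,-25]
    - [0,0,-30]
    - [0,0,-30]
    - [0,0,-10]
    - [0,0,0]
  rot:
    - [0,0,0]
    - [0,0,0]
    - [0,0,0]
    - [0,0,0]
    - [0,0,0]
    - [0,0,0]
    - [0,0,0]
    - [0,0,0]
    - [0,0,0]
    - [0,0,0]
  gripper: [62,70,85,94,94,94,94,94,94,94]

```text
t: 31.65
tool_pos: [0.6208, -0.1584, 0.3708]
tcp_rot: [0.002, 0.942, 0.336, 0.002]
ft_force: [-0.2, -0.5, -0.2]
finger_gap: 0.0941
```

Run:
```python
from h import *
plan((.45,-.26,.37)); b=cap('side'); crop(b,120,220,80,110,7,'s18c');
```

```text
t 31.65 pos [ 0.6208 -0.1584  0.3708] yawy -0.8861 zax [ 0.004  -0.0019 -1.    ] gap 0.0941 F [-0.22 -0.45 -0.2 ] shift [-196.5  -29.4    0.3]
```

View pics/s18c.png

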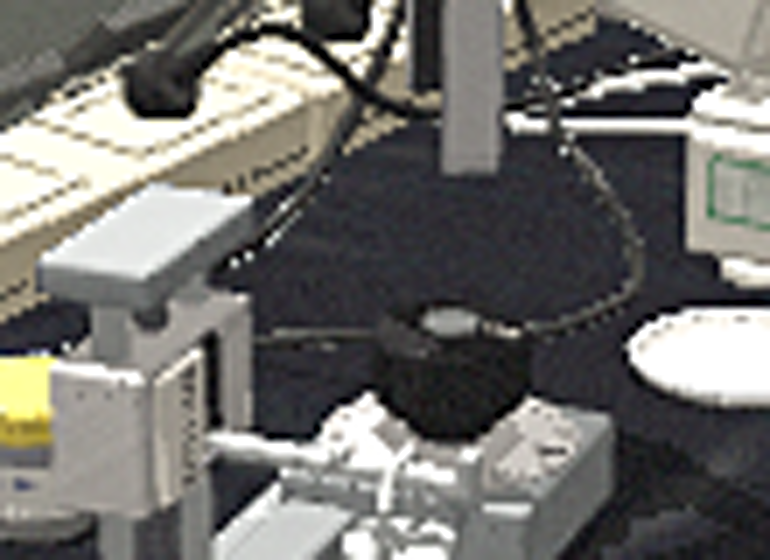

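Run:
```python
from h import *
b=cap('side')
for t in [-.5,-.3,-.2,-.1,0,.1,.2]:
    d=.174+np.pi-t; print(t,[ (np.array(proj(b,[.6200+r*np.cos(d),-.1582+r*np.sin(d),.095])[0])-[120,220])*7 for r in (0,.026)])
plan((.445,-.0056,.36))
```

```text
-0.5 [array([324.99376524, 450.68298591]), array([322.26536263, 519.47957023])]
-0.3 [array([324.99376524, 450.68298591]), array([327.36858525, 520.04275716])]
-0.2 [array([324.99376524, 450.68298591]), array([329.91245065, 519.281235  ])]
-0.1 [array([324.99376524, 450.68298591]), array([332.41672791, 517.82677537])]
0 [array([324.99376524, 450.68298591]), array([334.85566714, 515.69022482])]
0.1 [array([324.99376524, 450.68298591]), array([337.20391186, 512.88969255])]
0.2 [array([324.99376524, 450.68298591]), array([339.43679032, 509.45050565])]
t 31.75 pos [ 0.6201 -0.1581  0.3672] yawy -0.8861 zax [-1.7e-03  7.0e-04 -1.0e+00] gap 0.0940 F [-0.84  0.42 -0.48] shift [ -39.1 -228.8    7.6]
```

Call:
drive_tool:
  xyz:
    - [-27,-22,0]
    - [-27,-22,0]
    - [-27,-22,0]
    - [-27,-22,0]
    - [-27,-22,0]
    - [24,-30,0]
    - [24,-30,0]
    - [24,-30,0]
    - [24,-28,0]
    - [0,0,0]
  rot:
    - [0,0,0]
    - [0,0,0]
    - [0,0,0]
    - [0,0,0]
    - [0,0,0]
    - [0,0,0]
    - [0,0,0]
    - [0,0,0]
    - [0,0,0]
    - [0,0,0]
  gripper: [94,94,94,94,94,94,94,94,94,94]

```text
t: 32.75
tool_pos: [0.4451, -0.0033, 0.3664]
tcp_rot: [-0.001, 0.941, 0.338, -0.001]
ft_force: [0.0, 0.2, -0.2]
finger_gap: 0.094
```

Run:
```python
from h import *
plan((.6201,-.1581,.367)); a=cap('top'); crop(a,140,320,50,60,12,'w19')
for ax in [(.620,-.1578),(.620,-.16),(.620,-.156)]: print(wheelang(a,ax=ax))
b=cap('side'); crop(b,120,220,90,110,7,'s19c')
for m in eyes.mark_of('wheel_line',a)[:2]+eyes.mark_of('wheel_axis',a)[:1]: print(m, atz(a,m['location'],.095))
```

```text
t 32.75 pos [ 0.4451 -0.0033  0.3664] yawy -0.8811 zax [-0.0037  0.0017 -1.    ] gap 0.0940 F [ 0.    0.16 -0.21] shift [ 36.5 230.8  -1.5]
(np.float64(-0.09972562536960908), np.float32(219.53918), np.float32(69.405815))
(np.float64(0.0250811786818683), np.float32(220.87659), np.float32(73.954865))
(np.float64(-0.1992547251955179), np.float32(218.89899), np.float32(70.74843))
{'location': [167.8, 348.8], 'confidence': 0.67} [ 0.60033798 -0.15937195  0.095     ]
{'location': [163.3, 347.2], 'confidence': 0.68} [ 0.61160516 -0.1560178   0.095     ]
```

View pics/w19.png

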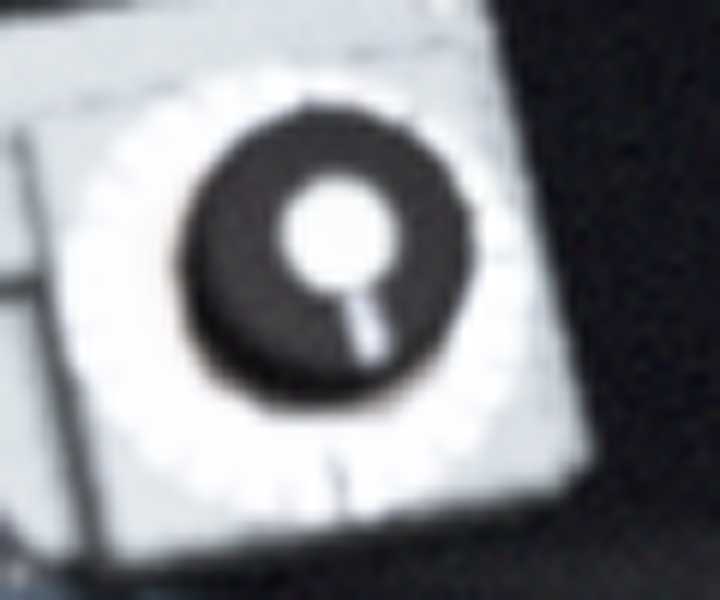

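View pics/s19c.png

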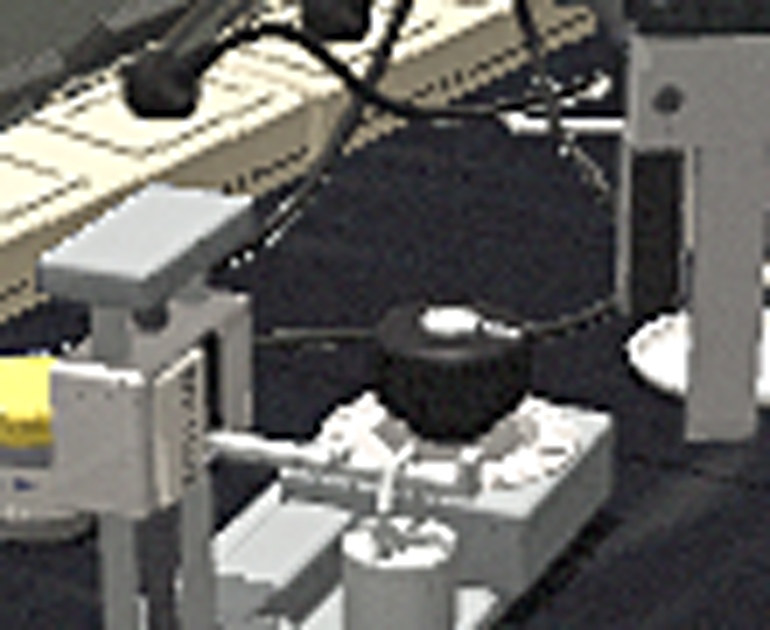

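```bash
cat >> h.py <<'E'
def linefit(img,a):
    """image (rgb) -> line world direction from white-line pixels + knob centre; z=.095"""
    f=8; r0,c0=145,330; g=cv2.resize(img[r0:r0+35,c0:c0+35].astype(np.float32).mean(2),None,fx=f,fy=f,interpolation=cv2.INTER_CUBIC)
    H,W_=g.shape; yy,xx=np.mgrid[0:H,0:W_]; rr=(yy+.5)/f-.5+r0; cc=(xx+.5)/f-.5+c0
    u=cv2.undistortPoints(np.stack([cc,rr],-1).reshape(-1,1,2).astype(float),a['mtx'],a['distortion']).reshape(-1,2)
    R=a['R'];o=-R.T@a['t'];d=np.c_[u,np.ones(len(u))]@R
    X=(o+d*((.095-o[2])/d[:,2])[:,None])[:,:2].reshape(H,W_,2)
    # knob: bright connected blob inside wheel
    m=(g>170).astype(np.uint8); ci=np.hypot(X[...,0]-.6205,X[...,1]+.158)
    k=(ci<.012)&(g>150); kc=X[k].mean(0)
    for it in range(2):
        rad=np.hypot(X[...,0]-kc[0],X[...,1]-kc[1]); s=(rad>.0145)&(rad<.0245)
        w=np.where(s,np.clip(g-110,0,None),0); 
        # restrict to -x half
        w=np.where(X[...,0]<kc[0]-.008,w,0)
        # drop the bright plate beyond the wheel: require within wheel radius
    mu=(X*w[...,None]).sum((0,1))/w.sum(); D=X-mu
    C=np.einsum('ij,ijk,ijl->kl',w,D,D)/w.sum(); ev,V=np.linalg.eigh(C); v=V[:,1]; v=v*np.sign(-v[0])
    ang=lambda v: float(np.arctan2(v[1],-v[0]))  # cw-positive relative to -x
    return kc,mu,ang(v),ang(mu-kc),np.sqrt(ev)*1000
E
python3 - <<'E'
from h import *
np.set_printoptions(precision=4,suppress=True)
a=cap('top')
i0=cv2.cvtColor(cv2.imread('pics/top0.png'),cv2.COLOR_BGR2RGB)
for im in (i0,a['pixels']):
    kc,mu,av,ak,s=linefit(im,a); print('knob',kc,'linemid',mu,'cw(dir) %.3f cw(knob->mid) %.3f'%(av+.173,ak+.173),s)
E
```

```text
knob [ 0.6209 -0.1578] linemid [ 0.6025 -0.1523] cw(dir) 0.478 cw(knob->mid) 0.462 [1.9207 2.7914]
knob [ 0.6209 -0.158 ] linemid [ 0.6021 -0.1628] cw(dir) -0.055 cw(knob->mid) -0.075 [1.8937 2.7576]
```

Call:
drive_tool:
  xyz:
    - [-24.5,30,0]
    - [-24.5,30,0]
    - [-24.5,30,0]
    - [-24.5,30,0]
    - [27,22,0]
    - [27,22,0]
    - [27,22,0]
    - [27,22,0]
    - [20,16,0]
    - [8,7,0]
    - [0,0,0]
    - [0,0,0]
  rot:
    - [0,0,0]
    - [0,0,0]
    - [0,0,0]
    - [0,0,0]
    - [0,0,0]
    - [0,0,0]
    - [0,0,0]
    - [0,0,0]
    - [0,0,0]
    - [0,0,0]
    - [0,0,0]
    - [0,0,0]
  gripper: [94,94,94,94,94,94,94,94,94,94,94,94]

```text
t: 34.2
tool_pos: [0.6208, -0.1618, 0.368]
tcp_rot: [-0.0, 0.942, 0.335, -0.001]
ft_force: [-0.1, 0.0, 0.5]
finger_gap: 0.0941
```

Run:
```python
from h import *
plan((.6207,-.1576,.2635))
```

```text
t 34.20 pos [ 0.6208 -0.1618  0.368 ] yawy -0.8869 zax [-1.2e-03  3.0e-04 -1.0e+00] gap 0.0941 F [-0.07  0.02  0.45] shift [  2.7  -3.2 104.5]
```

Call:
drive_tool:
  xyz:
    - [2.7,-3.2,20]
    - [0,0,20]
    - [0,0,20]
    - [0,0,18]
    - [0,0,14]
    - [0,0,8]
    - [0,0,4]
    - [0,0,0]
    - [0,0,0]
    - [0,0,0]
  rot:
    - [0,0,0]
    - [0,0,0]
    - [0,0,0]
    - [0,0,0]
    - [0,0,0]
    - [0,0,0]
    - [0,0,0]
    - [0,0,0]
    - [0,0,0]
    - [0,0,0]
  gripper: [94,94,94,94,94,94,94,94,94,80]

```text
t: 35.2
tool_pos: [0.6219, -0.1571, 0.2654]
tcp_rot: [0.001, 0.942, 0.336, 0.001]
ft_force: [0.1, -0.8, -1.1]
finger_gap: 0.0894
```

Call:
drive_tool:
  xyz:
    - [0,0,0]
    - [0,0,0]
    - [0,0,0]
    - [0,0,0]
    - [0,0,0]
    - [0,0,0]
    - [0,0,0]
    - [0,0,0]
    - [0,0,0]
  rot:
    - [0,0,0]
    - [0,0,0]
    - [0,0,0]
    - [0,0,0]
    - [0,0,0.02]
    - [0,0,0.03]
    - [0,0,0.03]
    - [0,0,0]
    - [0,0,0]
  gripper: [68,50,50,50,50,50,50,50,50]

```text
t: 36.1
tool_pos: [0.6216, -0.1569, 0.2646]
tcp_rot: [-0.0, 0.955, 0.298, -0.0]
ft_force: [-1.5, 2.0, 2.7]
finger_gap: 0.0592
```

Call:
drive_tool:
  xyz:
    - [0,0,0]
    - [0,0,0]
    - [0,0,0]
    - [0,0,0]
    - [0,0,0]
    - [0,0,-10]
    - [0,0,-25]
    - [0,0,-30]
    - [0,0,-30]
    - [0,0,-10]
    - [0,0,0]
  rot:
    - [0,0,0]
    - [0,0,0]
    - [0,0,0]
    - [0,0,0]
    - [0,0,0]
    - [0,0,0]
    - [0,0,0]
    - [0,0,0]
    - [0,0,0]
    - [0,0,0]
    - [0,0,0]
  gripper: [61,64,70,85,94,94,94,94,94,94,94]

```text
t: 37.2
tool_pos: [0.622, -0.1571, 0.3718]
tcp_rot: [0.001, 0.955, 0.298, 0.002]
ft_force: [0.1, 0.6, 0.0]
finger_gap: 0.0939
```

Call:
drive_tool:
  xyz:
    - [-26,-24,0]
    - [-26,-24,0]
    - [-26,-24,0]
    - [-26,-24,0]
    - [-26,-24,0]
    - [26,-28,0]
    - [26,-28,0]
    - [26,-28,0]
    - [24,-26,0]
    - [0,0,0]
    - [0,0,0]
  rot:
    - [0,0,0]
    - [0,0,0]
    - [0,0,0]
    - [0,0,0]
    - [0,0,0]
    - [0,0,0]
    - [0,0,0]
    - [0,0,0]
    - [0,0,0]
    - [0,0,0]
    - [0,0,0]
  gripper: [94,94,94,94,94,94,94,94,94,94,94]

```text
t: 38.3
tool_pos: [0.4674, 0.0169, 0.3679]
tcp_rot: [-0.001, 0.954, 0.299, -0.001]
ft_force: [0.5, -0.3, -0.1]
finger_gap: 0.0936
```

Run:
```python
from h import *
np.set_printoptions(precision=4,suppress=True)
for i in range(2):
    a=cap('top'); kc,mu,av,ak,s=linefit(a['pixels'],a); print('knob',kc,'linemid',mu,'cw(dir) %.3f cw(knob->mid) %.3f'%(av+.173,ak+.173),s)
crop(a,140,320,50,60,12,'w20')
b=cap('side','s20'); crop(b,120,220,90,110,7,'s20c'); plan((0,0,0))
```

```text
knob [ 0.621  -0.1579] linemid [ 0.6023 -0.161 ] cw(dir) 0.040 cw(knob->mid) 0.011 [1.8353 2.7741]
knob [ 0.621  -0.1579] linemid [ 0.6023 -0.161 ] cw(dir) 0.036 cw(knob->mid) 0.010 [1.8614 2.777 ]
t 38.45 pos [0.4676 0.0155 0.3687] yawy -0.9674 zax [-0.0013  0.     -1.    ] gap 0.0939 F [-0.14 -0.05  0.17] shift [-393.5 -252.3  369.3]
```

View pics/w20.png

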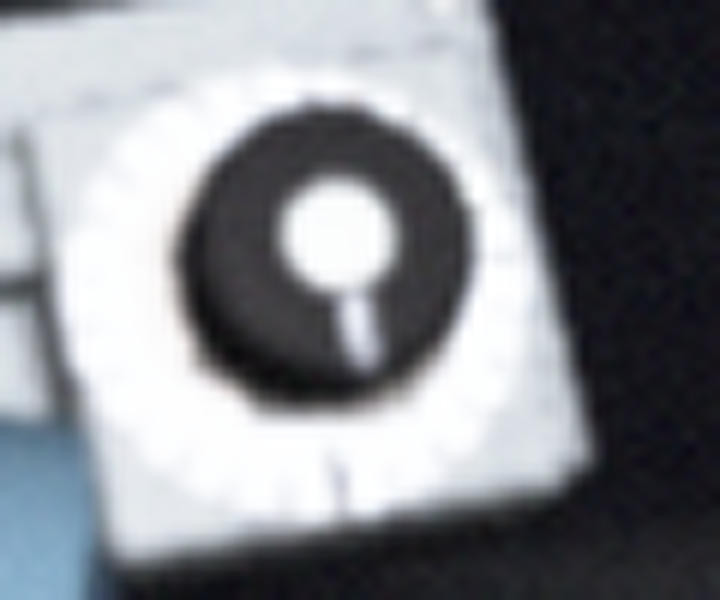

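View pics/s20.png

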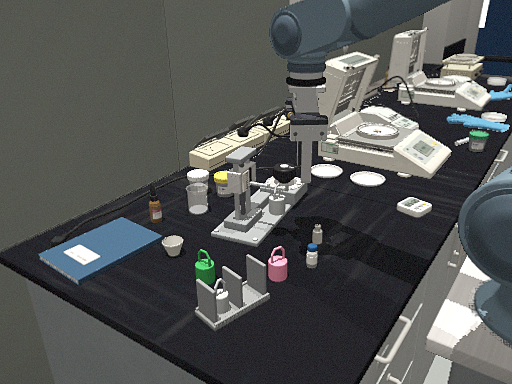

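The line now lies on the index: 0.01 to 0.04 rad by the fit, and the image slopes are 0.20 for the line against 0.22 for the index. The weight hangs at (203,277) and the other things are where they were. A last check on stillness, then I hand in.

Run:
```python
from h import *
np.set_printoptions(precision=4,suppress=True)
for i in range(2):
    b=cap('side')
    for m in eyes.mark_of('large_weight_bail',b)[:4]: print(np.round(m['location'],1),round(m['confidence'],2),dep(b,m['location']))
    for m in eyes.mark_of('hook_seat',b)[:1]: print('seat',np.round(m['location'],1),round(m['confidence'],2),dep(b,m['location']))
crop(b,160,240,60,70,9,'fin'); plan((.4676,.0155,.3687))
```

```text
[183.6 276.7] 0.91 [0.5373 0.0088 0.1273]
[247.8 276.5] 0.8 [0.4415 0.1592 0.0711]
[251.9 203.1] 0.8 [0.5547 0.2432 0.067 ]
seat [183.9 275.9] 0.7 [ 0.6289 -0.1309  0.0528]
[251.8 205. ] 0.91 [0.5496 0.2434 0.0691]
[249. 279.] 0.79 [0.4938 0.067  0.0021]
[249.5 172.3] 0.75 [0.6652 0.2198 0.0221]
[186.  278.3] 0.59 [0.5322 0.0102 0.1232]
seat [185.8 275.9] 0.71 [0.5333 0.0184 0.1265]
t 38.75 pos [0.4678 0.0158 0.3694] yawy -0.9669 zax [-0. -0. -1.] gap 0.0940 F [-0.09 -0.45 -1.17] shift [-0.4  0.1  0.7]
```

View pics/fin.png

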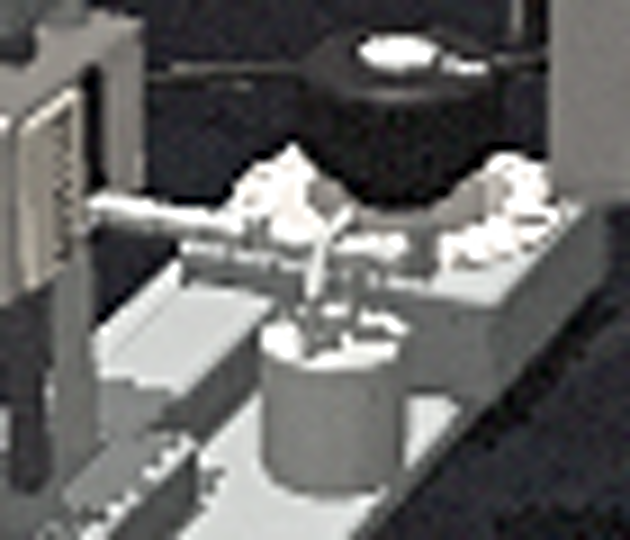

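The weight hangs upright with its bar on the hook at about (185,277), and the gripper is clear.

Run:
```python
from h import *
print(env.job_done(), env.get_obs()['t'])
```

```text
the job is handed in; nothing more can be done
the job is handed in; nothing more can be done
```

I handed the job in at about 39 s of the 72 s allowed, with the larger weight hanging on the hook and the handwheel set on its mark. The hand-in gave no verdict.

**Weight:** I lifted the larger bare-steel weight out by its bail, stood it on the bench and took it again by its body. I then threaded the bail over the hook, lowered it until the spring carried the load, and let go.

**Handwheel:** I turned it about 1.25 rad anticlockwise, to roughly 0.8 rad past the mark, and came back clockwise. A look then showed the line 0.06–0.10 rad short, so I gripped the wheel again, turned it 0.08 rad further clockwise and released it.

**Last checks:**
- The weight hangs upright with its bar on the hook's seat; two late pictures show it in the same place to within about 5 mm, which is the measuring noise. The gripper is open and clear of everything.
- The white line is within about 0.01–0.04 rad of the index by the stand's direction. Comparing the line with the index in the picture gives about 0.02 rad, on the other side of zero. The two disagree slightly, but both are inside the 0.1 rad limit.
- I could not read the screw or wheel joint directly. That the play is taken up follows from the total clockwise return of about 0.8 rad against 0.4 rad of play.
- In one of the last two pictures the network's hook-seat mark landed just off the thin bar, so its depth reading was of the background; I disregarded it.
- By eye, the smaller weight, crucible, vial and knob weight are where they started; I did not measure their final positions.

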